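# Make up a pressing block in the nest and load it with tins

### The arm

A 6-joint arm with a two-finger parallel gripper is mounted at the origin on a cart in front of the work surface, level with it; the furniture and walls round the work are solid. World frame = base frame: x ahead of the robot, y to its left, z up, the work surface at z = 0. Lengths are in mm, angles in rad, forces in N, time in s.
With the tool pointing down it reaches from about 400 to 925 mm from the base axis. Payload 12.5 kg.
Tool frame: the origin (TCP) lies at the very end of the fingers, on their centre line; the grasp point (between the pads) lies 19 mm behind it; z points along the fingers, y is the direction in which the jaws open and shut (so a half turn about z gives the same grasp; the last joint's range is limited). The gripper opens to 95 mm and grips with 3 to 60 N. Pads are 20 mm wide; open, the fingers measure 119 mm over their backs; the gripper's body (75 mm by 180 mm) begins 59 mm behind the grasp point.
Start: joints at [1.026, 0.491, 1.559, -0, 1.092, -0.106], TCP at [265.52, 565.814, 214.661] pointing down, gripper open.
Joint ranges: [-3.1, 3.1], [-0.84, 2.19], [0.05, 2.79], [-1.13, 4.28], [0.06, 2.93], [-2.69, 2.69]. Speed limits (rad/s): [2.22, 2.22, 2.79, 3.14, 3.14, 3.14].

### API

Orientations are given as [roll, pitch, yaw] about the fixed x, y, z axes, in that order (R = Rz(yaw) Ry(pitch) Rx(roll)).
In Python, from cell import env, read_camera, get_calibration gives the robot as it stands.
- The arm moves only by the tool arm_command, never from a script. Its argument "targets" is a list of rows, each a list of 3 entries, a list of its own where there are three numbers: the turn, a rotation vector about the tool's x, y, z in rad, then the shift along the tool's x, y, z in m, then the closure in counts, from 0 (fully open) to 255 (shut). In form: [[[rx, ry, rz], [tx, ty, tz], fingers], ...]. A call has 1 to 8 rows; each row is the pose to reach, as a shift and turn from the pose commanded when the call began, along the tool's axes at that moment; what a row does not reach only later rows make up. A row lasts 1/10 s, in which the tool goes at most 50 mm and 8.59 degrees, less where a joint would pass 70% of its speed; a pose out of reach is approached as far as the arm can. A call with a gripper value outside its range is refused whole. The fingers move at their own pace and stop on an object; the grip force is fixed at half the most. Time passes only in rows, so rows that repeat a pose let the fingers close. It gives the time, the measured TCP pose, the force and the opening at its end, in the units of the state.
- env.state(): the state, without advancing time (a new reading comes with each control period).
- read_camera(name): name is "scene" or "side" or "wrist"; returns (picture, depth): 420x560x3 uint8, blue, green, red; 420x560 float32, mm along the optical axis (not along the pixel's ray), 0 where there is no reading.
- get_calibration(name): a dict with "vfov" (degrees; the focal length in pixels is half the picture's height over the tangent of half this angle, whatever the lens; pixels are square), "cx", "cy" (the principal point, pixels), "world_from_camera" (4x4, takes a point from camera to world coordinates). Camera axes: x right, y down, z forward; pixel columns grow to the right and rows downward; lengths in mm; the calibration is good to about 2 mm. A picture is of the moment at which its call begins: read the wrist's pose just before it. get_calibration takes no time and is no camera call; for the wrist camera it gives the pose at the moment of the call.
- env.job_done(): hands the job in, once; it reports no verdict.
The state is a dict: "t": time; "joints": joint angles; "qvel": joint speeds; "tau": joint torques, N m; "eef_pos": TCP position; "tcp_rot": TCP orientation; "ft_force": force on the tool from outside, world axes, zero at the start; "moment": the same for the moment, N m; "opening": opening from 0.0 (shut) to 1.0 (fully open).
Only numpy, scipy, OpenCV 4.12 (cv2) and the standard library are available. Lean on these libraries where they do the work, as an engineer would, in place of code of your own. Each camera call takes 0.05 s, during which the arm holds its last target.

### The job

Make up the pressing block in the nest with the four aluminium corners: first the steel body, then every cork spacer that lies on the table, then the beech cap, each lying flat and square between the corners. Then load it while it sets: stack all the red-lidded needle tins that lie round the nest, lid up, in one straight column on the middle of the cap, and stand the brass weight that is near the nest upright on the middle of the top tin. The tin and the weight at the far back edge by the glue bottle are not part of this. Leave the beeswax, the eraser and the thread spool by the work where they are.

Things in the scene. Friction and masses are not known exactly. Their poses are not given: they have to be found in the camera images.
- nest_floor (a point): Middle of the nest pocket's floor, 8 mm above the table; x and y run along the pocket's sides. Fixed nest: dark wooden base 100x100x8 mm, four upright aluminium corner angles round a pocket 64x64 mm (2 mm play beside a part). They stand 45 mm above this floor, the last 4 mm flared outward. Amid each side a gap 38 mm wide is open from the floor up for fingers. Place and yaw vary.
- steel_body_mid (a point): Centre, half-way up, of the steel body, which is a dark steel block 60x60x18 mm with a bright disc inlaid in its top, about 0.3 to 0.45 kg. Its x and y axes run parallel to its sides, z up when it lies flat. It starts flat on the table, anywhere round the nest, at any yaw.
- spacer_1_mid (a point): Centre, half-way up, of a cork spacer: a square brown cork plate 60x60x10 mm, about 40 g, rigid. Its x and y axes run parallel to its sides, z up when it lies flat. It starts flat on the table, anywhere round the nest, at any yaw. One or two spacers are there.
- spacer_2_mid (a point): The same for the other cork spacer, just alike, 60x60x10 mm. Absent in some starts.
- beech_cap_mid (a point): Centre, half-way up, of the beech cap: a pale wooden block 60x60x20 mm with a flush brass disc in its top, about 70 g. Its top stands a little above the nest's corners when it lies on the body and one or two spacers. Its x and y axes run parallel to its sides, z up when it lies flat. It starts flat on the table, anywhere round the nest, at any yaw.
- tin_1_mid (a point): Closed round needle tin, 62 mm across (lid 62.4, lower can 60), 21 mm high, about 80 g, flat lid; this point is its centre, half-way up. It starts lid up on the table. Two or three tins are there, not counting one out of reach at the far back edge.
- tin_2_mid (a point): Another tin, just alike: Closed round needle tin, 62 mm across (lid 62.4, lower can 60), 21 mm high, about 80 g, flat lid; this point is its centre, half-way up. It starts lid up on the table.
- tin_3_mid (a point): Another tin, just alike: Closed round needle tin, 62 mm across (lid 62.4, lower can 60), 21 mm high, about 80 g, flat lid; this point is its centre, half-way up. It starts lid up on the table.
- brass_weight_mid (a point): Centre, half-way up, of the turned brass weight: 46 mm across, 67 mm high with a knob at the top, about 0.36 to 0.6 kg; it starts upright on the table. Grip it round the body, 20 to 35 mm above its foot.
- wax_cake: Bystander: round yellow cake of beeswax, 44 mm across, 16 mm high, behind the work; origin under its middle.
- rubber_eraser: Bystander: blue and white eraser, 39x45x13 mm, behind the work; origin under its middle.
- spool: Bystander: upright spool of thread, 36 mm across, 46 mm high, behind the work; origin under its middle.
Not all that is in view belongs to the job. Leave any blue look-alike of the part that bears beech_cap_mid alone.

How it is judged (in metres and radians):
On the way, in this order (a step that is already met when the one before it is completed fails the run):
1. the steel body lies flat on the floor of the nest (horizontal distance between steel_body_mid and nest_floor below 0.005 m and z of steel_body_mid in the frame of nest_floor between 0.006 and 0.012 m and angle between steel_body_mid's own z axis and vertical below 0.06 rad), for 0.2 s.
2. every cork spacer that is there lies flat on the body between the corners (all of step 1 and horizontal distance between each of spacer_1_mid, spacer_2_mid and nest_floor below 0.005 m and z of spacer_1_mid in the frame of nest_floor between 0.02 and 0.036 m and angle between each of spacer_1_mid, spacer_2_mid's own z axis and vertical below 0.06 rad and z of spacer_2_mid in the frame of nest_floor between 0.02 and 0.036 m), for 0.2 s.
3. the beech cap lies flat on the spacers between the corners (all of step 2 and horizontal distance between beech_cap_mid and nest_floor below 0.005 m and z of beech_cap_mid in the frame of nest_floor between 0.034 and 0.052 m and angle between beech_cap_mid's own z axis and vertical below 0.06 rad), for 0.2 s.
4. all the tins that are there stand in one column on the cap (horizontal distance between each of tin_1_mid, tin_2_mid, tin_3_mid and nest_floor below 0.009 m and z of tin_1_mid in the frame of nest_floor between 0.055 and 0.114 m and angle between each of tin_1_mid, tin_2_mid, tin_3_mid's own z axis and vertical below 0.08 rad and z of tin_2_mid in the frame of nest_floor between 0.055 and 0.114 m and z of tin_3_mid in the frame of nest_floor between 0.055 and 0.114 m), for 0.2 s.
At the end, for the whole second after the job is handed in: Body, cork spacers and cap lie stacked in the nest in this order, within 5 mm of its axis and 0.06 rad of level; all tins present stand on the cap in one column, within 9 mm of the axis and 0.08 rad of level; the weight stands on the top tin within 12 mm and 0.1 rad (all of step 3 and all of step 4 and horizontal distance between brass_weight_mid and nest_floor below 0.012 m and z of brass_weight_mid in the frame of nest_floor between 0.119 and 0.158 m and angle between brass_weight_mid's own z axis and vertical below 0.1 rad); the robot touches nothing.
It fails at once if the beeswax is moved by more than 3 cm (distance of wax_cake from where it was at the start of the episode above 0.03 m).
It fails at once if the eraser is moved by more than 3 cm (distance of rubber_eraser from where it was at the start of the episode above 0.03 m).
It fails at once if the thread spool is moved by more than 3 cm (distance of spool from where it was at the start of the episode above 0.03 m).
Of spacer_1, spacer_2 only 1 to 2 are there at a start; the rules pass over those that are not, and their reading is None.
Of tin_1, tin_2, tin_3 only 2 to 3 are there at a start; the rules pass over those that are not, and their reading is None.
At some moment in a run one of steel_body, spacer_1, spacer_2, beech_cap may be knocked a few centimetres aside while the robot is not near it.
It also fails if it takes over 208 s, if anything falls off the work surface, if the arm or the gripper's body presses on something with over 40 N, if the wrist force passes 120 N, or if a joint passes its speed limit or range.

## Working session

There is one attempt and no reset: what is moved stays moved. The work goes in short steps, Python scripts to look and compute and a tool call to move; the robot and the scene stay as the last step left them, time stands still between calls to the robot, and variables do not carry over. Pictures are saved under pics/ and viewed, and the job is handed in when it is done.

Besides the shell and the picture viewer there is one more tool, called after "Emit:" by a JSON object that holds its "method" and its "body", one argument or row to a line. arm_command: Moves the arm, as the interface text tells. Its arguments: {"type":"object","properties":{"targets":{"type":"array"}},"required":["targets"]}

```bash
ls; mkdir -p pics; python3 - <<'E'
from cell import env, read_camera, get_calibration
import cv2,numpy as np
print(env.state())
for n in ["scene","side","wrist"]:
    c=get_calibration(n); print(n,c)
    p,d=read_camera(n); cv2.imwrite(f"pics/{n}0.png",p); np.save(f"pics/{n}0.npy",d)
E
```

```text
pics
{'t': 0.0, 'joints': array([ 1.02637302e+00,  4.91553803e-01,  1.55947806e+00,  2.65139528e-05,
        1.09170502e+00, -1.05593375e-01]), 'qvel': array([-0.00037649, -0.0006038 , -0.00011465,  0.00206922, -0.00145705,
       -0.0001604 ]), 'tau': array([-1.59557590e-04, -6.12630129e+01, -2.58194876e+01,  6.92586740e-02,
        4.80479957e-02, -4.53015059e-05]), 'eef_pos': array([265.38528114, 565.57219538, 214.05547722]), 'tcp_rot': array([-3.14045728e+00, -1.43982389e-04,  2.70275041e+00]), 'ft_force': array([-0.23469433, -0.32485752, -0.42747996]), 'moment': array([-0.02803887, -0.01602051,  0.01013473]), 'opening': 0.9976609346882452}
scene {'vfov': 45.304589241676496, 'cx': 278.67541568397456, 'cy': 210.17244407124363, 'world_from_camera': array([[ 8.56969806e-01, -3.19840395e-01,  4.04109977e-01,
        -2.05158659e+01],
       [-5.15242765e-01, -5.14524385e-01,  6.85411957e-01,
        -9.35135607e+02],
       [-1.12979933e-02, -7.95592093e-01, -6.05727312e-01,
         8.70489957e+02],
       [ 0.00000000e+00,  0.00000000e+00,  0.00000000e+00,
         1.00000000e+00]]
[... 197 characters left out ...]
  [-2.82922432e-01,  4.63598305e-01, -8.39661544e-01,
         1.20063447e+03],
       [ 1.27268232e-02, -8.73537540e-01, -4.86590376e-01,
         7.61023502e+02],
       [ 0.00000000e+00,  0.00000000e+00,  0.00000000e+00,
         1.00000000e+00]])}
wrist {'vfov': 66.28745425904039, 'cx': 277.86252857017837, 'cy': 218.92149330809633, 'world_from_camera': array([[ 4.24985667e-01,  8.72894548e-01,  2.39671214e-01,
         1.97313994e+02],
       [ 9.05199573e-01, -4.09538283e-01, -1.13543504e-01,
         5.96805508e+02],
       [-9.56968494e-04,  2.65204642e-01, -9.64191673e-01,
         3.83811253e+02],
       [ 0.00000000e+00,  0.00000000e+00,  0.00000000e+00,
         1.00000000e+00]])}
```

View pics/scene0.png

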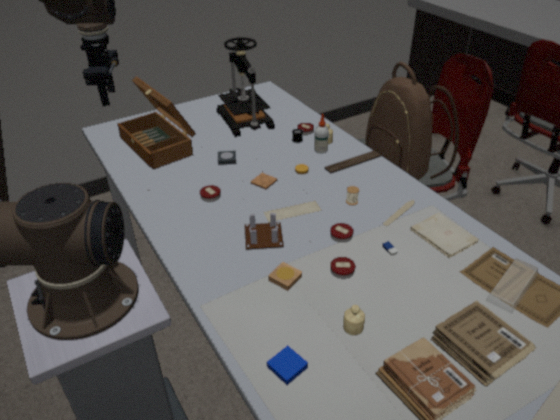

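View pics/side0.png

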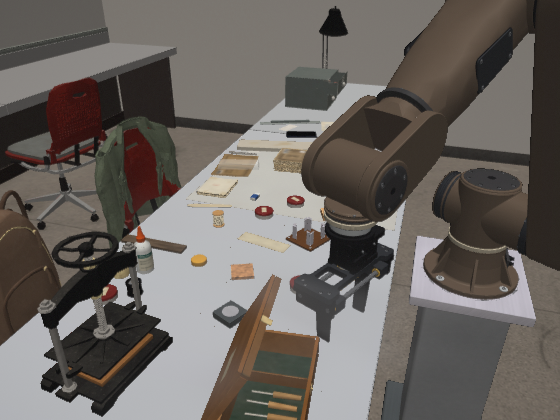

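View pics/wrist0.png

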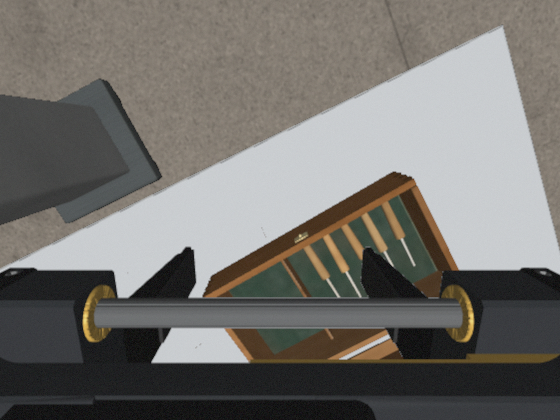

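```bash
python3 - <<'E'
import cv2
p=cv2.imread("pics/scene0.png")
c=p[110:390,170:430]
c=cv2.resize(c,None,fx=3,fy=3,interpolation=cv2.INTER_CUBIC)
cv2.imwrite("pics/s0a.png",c[:420]); cv2.imwrite("pics/s0b.png",c[400:])
E
```

```text
(no output)
```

View pics/s0a.png

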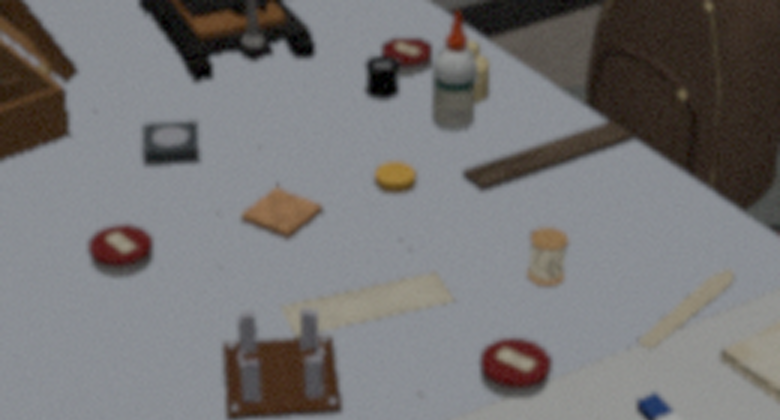

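View pics/s0b.png

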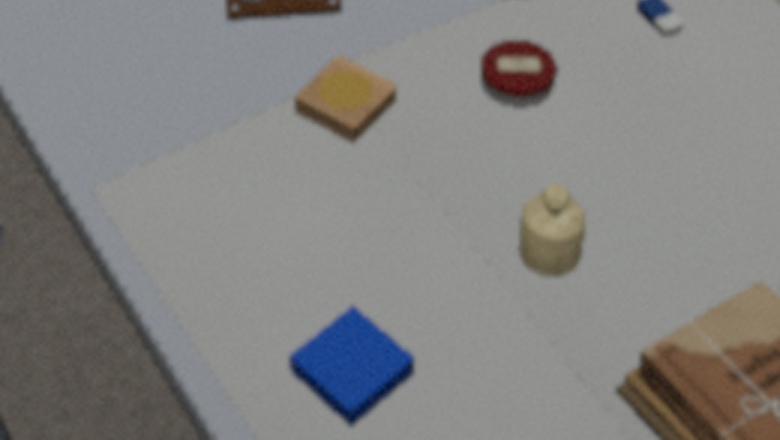

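```bash
cat > h.py <<'E'
from cell import env, read_camera, get_calibration
import cv2,numpy as np,time
from scipy.spatial.transform import Rotation as R
def K(c):
    f=210/np.tan(np.radians(c["vfov"])/2); return f
def cloud(d,c):
    f=K(c); v,u=np.mgrid[0:420,0:560]
    P=np.stack([(u-c["cx"])/f*d,(v-c["cy"])/f*d,d],-1).astype(float)
    T=np.array(c["world_from_camera"]); W=P@T[:3,:3].T+T[:3,3]; W[d<=0]=np.nan
    return W
def pix2plane(u,v,z,c):
    f=K(c);T=np.array(c["world_from_camera"]);r=T[:3,:3]@np.array([(u-c["cx"])/f,(v-c["cy"])/f,1]);
    s=(z-T[2,3])/r[2]; return T[:3,3]+s*r
def proj(X,c):
    T=np.array(c["world_from_camera"]); p=(np.asarray(X,float)-T[:3,3])@T[:3,:3]
    f=K(c); return np.stack([p[...,0]/p[...,2]*f+c["cx"],p[...,1]/p[...,2]*f+c["cy"]],-1)
def ortho(p,c,cx,cy,z,half=80,s=4,yaw=0):
    """top-down picture of plane z around cx,cy; s px/mm; right=+x', up=+y'"""
    n=int(2*half*s); jj,ii=np.meshgrid(np.arange(n),np.arange(n))
    a=(jj-n/2+.5)/s; b=-(ii-n/2+.5)/s
    X=np.stack([cx+a*np.cos(yaw)-b*np.sin(yaw),cy+a*np.sin(yaw)+b*np.cos(yaw),np.full(a.shape,float(z))],-1)
    uv=proj(X,c).astype(np.float32)
    return cv2.remap(p,uv[...,0],uv[...,1],cv2.INTER_CUBIC)
def go(x,y,z,yaw,verbose=True):
    s=env.state(); Rc=R.from_euler('xyz',s["tcp_rot"])
    Rt=R.from_euler('xyz',[np.pi,0,yaw]); q1=np.arctan2(y,x)
    t=(Rc.inv()*Rt).as_rotvec(); d=Rc.inv().apply(np.array([x,y,z])-s["eef_pos"])/1000
    if verbose: print("turn",t.round(4),"shift",d.round(4),"q6~",round(q1+np.pi/2-yaw,2))
    return t,d
def bestyaw(x,y,a,n=2):
    """yaw = a + k*pi/n nearest q6=0"""
    q=np.arctan2(y,x)+np.pi/2; p=np.pi/n*2 if n==1 else np.pi/n
    return a+p*np.round((q-a)/p)
def grab(name,tag):
    c=get_calibration(name); p,d=read_camera(name); cv2.imwrite(f"pics/{tag}.png",p); np.save(f"pics/{tag}.npy",d); return p,d,c
E
python3 - <<'E'
from h import *
c=get_calibration("scene"); d=np.load("pics/scene0.npy"); W=cloud(d,c)
for n,u,v,z in [("nest",263,235,8),("steel",227,157,18),("cork",264,181,10),("cap",285,275,20),("tinA",210,192,21),("tinB",342,231,21),("tinC",343,266,21),("wt",354,320,40),("wax",302,169,16),("eras",390,248,13),("spool",352,195,30),("blue",288,364,20)]:
    print(n,pix2plane(u,v,z,c).round(0),W[v,u].round(0))
m=(W[...,2]>5)&(W[...,2]<130)&(W[...,0]>150)&(W[...,0]<900)&(np.abs(W[...,1])<700)
k,l,st,ce=cv2.connectedComponentsWithStats(m.astype(np.uint8))
for i in range(1,k):
    if st[i,4]>30:
        P=W[l==i]; print(ce[i].round(),st[i,4],P.min(0).round(),P.max(0).round(),np.median(P,0).round())
E
```

```text
nest [463. -31.   8.] [461. -34.  12.]
steel [553. 363.  18.] [552. 362.  19.]
cork [591. 188.  10.] [590. 186.  12.]
cap [ 428. -200.   20.] [ 428. -199.   19.]
tinA [420. 208.  21.] [419. 205.  23.]
tinB [ 641. -140.   21.] [ 639. -142.   24.]
tinC [ 564. -248.   21.] [ 562. -250.   23.]
wt [ 471. -408.   40.] [ 469. -411.   45.]
wax [722. 176.  16.] [721. 174.  17.]
eras [ 711. -251.   13.] [ 710. -252.   14.]
spool [755. -33.  30.] [748. -42.  38.]
blue [ 302. -416.   20.] [ 302. -416.   21.]
[243. 111.] 1834 [642. 460.   5.] [836. 699. 130.] [714. 542.  77.]
[159. 140.] 2670 [296. 434.   5.] [545. 700. 130.] [398. 546.  36.]
[321. 137.] 450 [821. 229.   5.] [900. 303. 129.] [841. 246.  59.]
[301. 132.] 288 [797. 333.   5.] [899. 463.  41.] [852. 369.  22.]
[226. 157.] 250 [515. 330.   5.] [592. 410.  25.] [549. 360.  18.]
[341. 165.] 249 [789. 117.   5.] [900. 175.  17.] [843. 136.  10.]
[301. 169.] 121 [700. 156.   5.] [745. 204.  21.] [722. 177.  15.]
[263. 181.] 259 [554. 151.   5.] [632. 234.  17.] [589. 190.  11.]
[210. 193.] 293 [390. 179.   5.] [459. 246.  28.] [418. 203.
[... 430 characters left out ...]
 -251.   13.]
[474. 267.] 230 [ 796. -436.    5.] [ 900. -384.   12.] [ 842. -407.    7.]
[342. 267.] 461 [ 532. -277.    5.] [ 608. -215.   26.] [ 560. -250.   22.]
[285. 276.] 597 [ 392. -235.    5.] [ 467. -159.   26.] [ 426. -202.   21.]
[509. 290.] 1074 [ 786. -553.    5.] [ 900. -458.   30.] [ 836. -512.   24.]
[481. 342.] 4899 [ 595. -661.    5.] [ 779. -479.   53.] [ 648. -590.   47.]
[550. 316.] 178 [ 828. -621.    5.] [ 900. -571.   11.] [ 865. -605.    6.]
[353. 320.] 548 [ 453. -424.    5.] [ 524. -357.   71.] [ 470. -408.   43.]
[426. 381.] 4928 [ 442. -659.    5.] [ 593. -498.   52.] [ 492. -595.   46.]
[287. 365.] 949 [ 266. -447.    5.] [ 339. -373.   26.] [ 299. -416.   21.]
```

```bash
python3 - <<'E'
from h import *
go(480,300,230,2.1); go(463,-95,180,1.5)
E
```

```text
turn [-8.000e-04  2.000e-04  6.028e-01] shift [-0.3071 -0.1494 -0.0157] q6~ 0.03
turn [-7.0000e-04  4.0000e-04  1.2028e+00] shift [-0.4595 -0.5141  0.0346] q6~ -0.13
```

Emit:
{"method": "arm_command", "body": {
  "targets": [
    [[0,0,0.6],[-0.307,-0.149,-0.016],0],
    [[0,0,0.6],[-0.307,-0.149,-0.016],0],
    [[0,0,0.6],[-0.307,-0.149,-0.016],0],
    [[0,0,0.6],[-0.307,-0.149,-0.016],0],
    [[0,0,0.6],[-0.307,-0.149,-0.016],0],
    [[0,0,0.6],[-0.307,-0.149,-0.016],0],
    [[0,0,0.6],[-0.307,-0.149,-0.016],0]
  ]
}}

```text
t: 0.85
eef_pos: [481.4, 298.3, 230.7]
tcp_rot: [3.142, 0.0, 2.102]
ft_force: [0.7, -0.1, 0.6]
opening: 0.997
```

```bash
python3 - <<'E'
from h import *
print(env.state()["joints"]);go(463,-95,180,1.5)
grab("wrist","w1")
E
```

```text
[ 4.38245947e-01  3.91060314e-01  1.68487829e+00 -1.07012866e-04
  1.06563607e+00 -9.29479184e-02]
turn [0.00e+00 1.00e-04 6.02e-01] shift [-0.3298 -0.2151  0.0508] q6~ -0.13
```

View pics/w1.png

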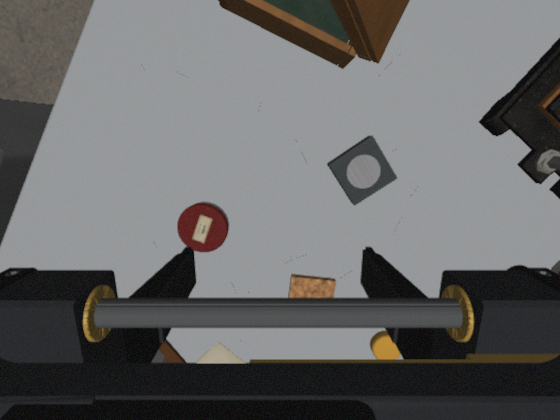

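Emit:
{"method": "arm_command", "body": {
  "targets": [
    [[0,0,0.602],[-0.33,-0.215,0.051],0],
    [[0,0,0.602],[-0.33,-0.215,0.051],0],
    [[0,0,0.602],[-0.33,-0.215,0.051],0],
    [[0,0,0.602],[-0.33,-0.215,0.051],0],
    [[0,0,0.602],[-0.33,-0.215,0.051],0],
    [[0,0,0.602],[-0.33,-0.215,0.051],0],
    [[0,0,0.602],[-0.33,-0.215,0.051],0],
    [[0,0,0.602],[-0.33,-0.215,0.051],0]
  ]
}}

```text
t: 1.7
eef_pos: [461.7, -95.0, 179.4]
tcp_rot: [3.141, -0.0, 1.501]
ft_force: [0.8, 0.3, 0.1]
opening: 1.0
```

Emit:
{"method": "arm_command", "body": {
  "targets": [
    [[0,0,0],[0,0,0],0],
    [[0,0,0],[0,0,0],0]
  ]
}}

```text
t: 1.9
eef_pos: [462.0, -93.7, 179.4]
tcp_rot: [-3.141, -0.0, 1.498]
ft_force: [-0.4, 0.7, -0.4]
opening: 1.002
```

```bash
python3 - <<'E'
from h import *
import pickle
p,d,c=grab("wrist","w2"); pickle.dump(c,open("pics/w2.pkl","wb"))
print(env.state()["eef_pos"],env.state()["tcp_rot"])
o=ortho(p,c,463,-33,53,half=75,s=4); o2=ortho(p,c,463,-33,8,half=75,s=4)
cv2.imwrite("pics/w2o53.png",o); cv2.imwrite("pics/w2o8.png",o2)
E
```

```text
[462.09870038 -92.73138748 179.5277068 ] [-3.14117818e+00 -3.60598129e-04  1.50000413e+00]
```

View pics/w2.png

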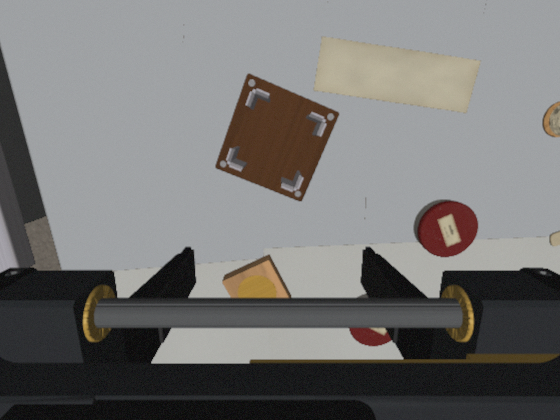

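View pics/w2o8.png

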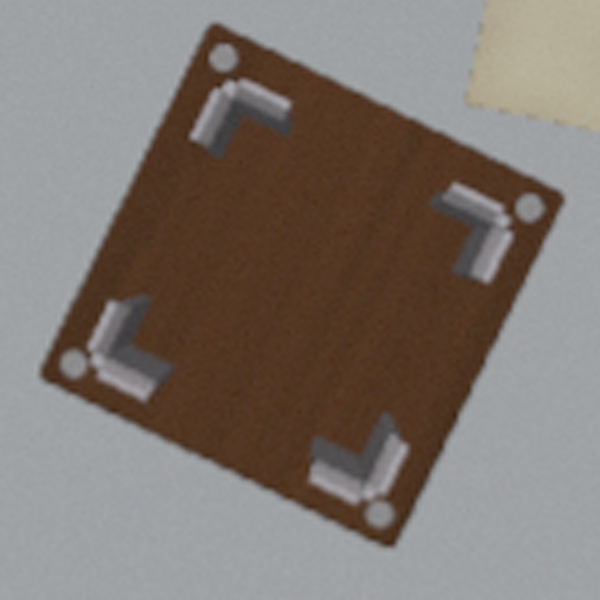

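View pics/w2o53.png

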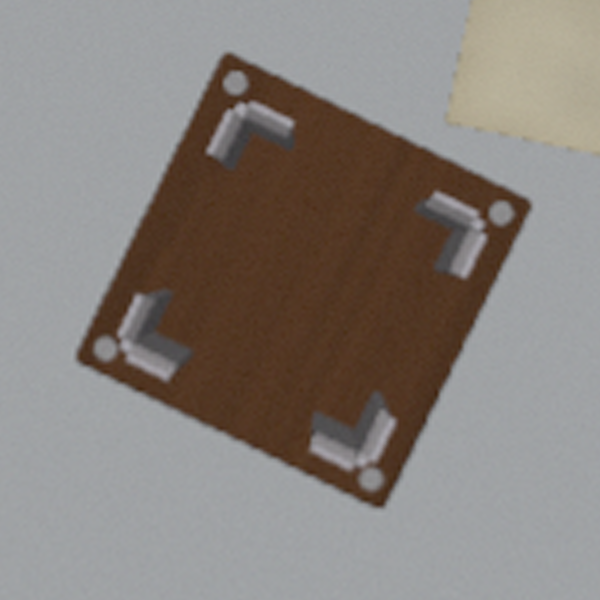

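```bash
cat >> h.py <<'E'
def rect(o,mask,cx,cy,half,s):
    """largest mask blob in ortho picture -> world centre, size, angle of a side (rad)"""
    mask=cv2.morphologyEx(mask.astype(np.uint8),cv2.MORPH_OPEN,np.ones((5,5)));mask=cv2.morphologyEx(mask,cv2.MORPH_CLOSE,np.ones((9,9)))
    cs,_=cv2.findContours(mask,cv2.RETR_EXTERNAL,cv2.CHAIN_APPROX_NONE); k=max(cs,key=cv2.contourArea)
    (u,v),(w,h),a=cv2.minAreaRect(k); n=2*half*s
    return np.array([cx+(u-n/2+.5)/s,cy-(v-n/2+.5)/s]),(w/s,h/s),-np.radians(a),cv2.contourArea(k)/s/s
def tf(v,yaw,p): # world vec to tool xy
    pass
E
python3 - <<'E'
from h import *
import pickle
for i in range(4):
    print(env.state()["eef_pos"],env.state()["t"])
p=cv2.imread("pics/w2.png"); c=pickle.load(open("pics/w2.pkl","rb"))
for z in (8,):
    o=ortho(p,c,463,-33,z,75,4); h=cv2.cvtColor(o,cv2.COLOR_BGR2HSV)
    m=(h[...,1]>110)
    print(rect(o,m,463,-33,75,4))
d=np.load("pics/w2.npy"); W=cloud(d,c); print(W[130,270],W[40,200],W[60,250],W[200,450],W[228,450])
go(463-0,-30,180,0); go(463-65,-30,180,0.0);go(463+65,-30,180,2.9)
E
```

```text
[462.09870038 -92.73138748 179.5277068 ] 1.95
[462.09870038 -92.73138748 179.5277068 ] 1.95
[462.09870038 -92.73138748 179.5277068 ] 1.95
[462.09870038 -92.73138748 179.5277068 ] 1.95
(array([463.59261322, -29.5087204 ]), (97.92938232421875, 98.10429382324219), np.float64(-0.4555832725438428), 9464.8125)
[458.69486646 -18.80399092   6.19229724] [397.19251953  70.49578363   0.53808055] [444.03438905  49.45473621  -0.64194328] [ 643.53513147 -104.01432954   15.01255359] [ 642.72636898 -133.38258511   20.48233042]
turn [-6.0e-04  0.0e+00  1.5e+00] shift [ 0.0626 -0.0035 -0.0004] q6~ 1.51
turn [-6.0e-04  0.0e+00  1.5e+00] shift [ 0.058  -0.0684 -0.0004] q6~ 1.5
turn [-1.0e-04 -6.0e-04 -1.4e+00] shift [ 0.0672  0.0613 -0.0005] q6~ -1.39
```

```bash
cat >> h.py <<'E'
import json,os
def cur():
    j=json.load(open("pose.json")); return np.array(j[0]),R.from_quat(j[1])
def upd(t,s):
    p,Rc=cur(); p=p+Rc.apply(np.array(s)*1000); Rn=Rc*R.from_rotvec(t)
    json.dump([p.tolist(),Rn.as_quat().tolist()],open("pose.json","w"))
def plan(x,y,z,yaw):
    p,Rc=cur(); Rt=R.from_euler('xyz',[np.pi,0,yaw])
    t=(Rc.inv()*Rt).as_rotvec(); d=Rc.inv().apply(np.array([x,y,z])-p)/1000
    print("turn",t.round(3)+0,"shift",d.round(4)+0,"q6~",round(np.arctan2(y,x)+np.pi/2-yaw,2))
def chk():
    p,Rc=cur(); s=env.state(); print("t",s["t"],"cmd",p.round(1),Rc.as_euler('xyz').round(3),"meas",s["eef_pos"].round(1),s["tcp_rot"].round(3),"F",s["ft_force"].round(1),"op",round(s["opening"],3))
E
python3 - <<'E'
from h import *
json.dump([[265.52,565.814,214.661],R.from_euler('xyz',[np.pi,0,2.703]).as_quat().tolist()],open("pose.json","w"))
upd([0,0,.6],[-.307,-.149,-.016]);chk();upd([0,0,.602],[-.33,-.215,.051]);chk()
plan(408,-30,180,0)
E
```

```text
t 1.95 cmd [480.2 300.5 230.7] [3.142 0.    2.103] meas [462.1 -92.7 179.5] [-3.141 -0.     1.5  ] F [-0.   0.2 -1. ] op 1.002
t 1.95 cmd [462.4 -92.9 179.7] [ 3.142 -0.     1.501] meas [462.1 -92.7 179.5] [-3.141 -0.     1.5  ] F [-0.   0.2 -1. ] op 1.002
turn [0.    0.    1.501] shift [ 0.059  -0.0586 -0.0003] q6~ 1.5
```

Emit:
{"method": "arm_command", "body": {
  "targets": [
    [[0,0,1.2],[0.059,-0.0586,0],0],
    [[0,0,1.2],[0.059,-0.0586,0],0],
    [[0,0,1.2],[0.059,-0.0586,0],0],
    [[0,0,1.2],[0.059,-0.0586,0],0],
    [[0,0,1.2],[0.059,-0.0586,0],0],
    [[0,0,1.2],[0.059,-0.0586,0],0],
    [[0,0,1.2],[0.059,-0.0586,0],0],
    [[0,0,1.2],[0.059,-0.0586,0],0]
  ]
}}

```text
t: 2.75
eef_pos: [407.9, -28.5, 179.9]
tcp_rot: [3.142, -0.0, 0.297]
ft_force: [0.1, 0.4, -0.5]
opening: 0.999
```

Emit:
{"method": "arm_command", "body": {
  "targets": [
    [[0,0,0.3],[0,0,0],0],
    [[0,0,0.3],[0,0,0],0],
    [[0,0,0.3],[0,0,0],0],
    [[0,0,0.3],[0,0,0],0],
    [[0,0,0.3],[0,0,0],0]
  ]
}}

```text
t: 3.25
eef_pos: [407.9, -29.5, 179.7]
tcp_rot: [-3.142, -0.0, 0.005]
ft_force: [-0.8, -0.4, -0.4]
opening: 1.002
```

```bash
python3 - <<'E'
from h import *
import pickle
upd([0,0,1.2],[.059,-.0586,0]);upd([0,0,.3],[0,0,0]);chk()
p,d,c=grab("wrist","w3"); pickle.dump(c,open("pics/w3.pkl","wb"))
o=ortho(p,c,463,-33,8,75,4); h=cv2.cvtColor(o,cv2.COLOR_BGR2HSV)
for th in (70,90,110): print(rect(o,h[...,1]>th,463,-33,75,4))
cv2.imwrite("pics/w3o.png",o)
plan(530,-46,180,2.9)
E
```

```text
t 3.25 cmd [408.  -30.  179.7] [3.142e+00 0.000e+00 1.000e-03] meas [407.9 -29.5 179.7] [-3.142 -0.     0.005] F [-0.8 -0.4 -0.4] op 1.002
(array([463.61052704, -29.58276367]), (98.4233169555664, 98.48880767822266), np.float64(-0.4552795723110329), 9582.125)
(array([463.61767578, -29.59832764]), (98.20504760742188, 98.24899291992188), np.float64(-0.45491425318850126), 9521.8125)
(array([463.628479  , -29.59832764]), (97.85082244873047, 97.92070007324219), np.float64(-0.4562947693185711), 9458.375)
turn [ 0.     0.    -2.899] shift [ 0.1219  0.0162 -0.0003] q6~ -1.42
```

View pics/w3.png

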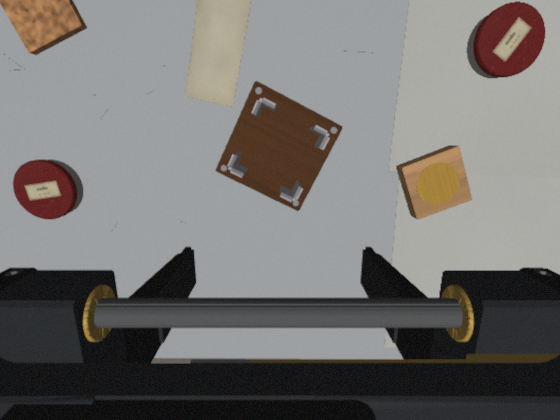

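```bash
cat >> h.py <<'E'
def find(p,c,x,y,z,kind,half=60,s=4,save=None):
    o=ortho(p,c,x,y,z,half,s); h=cv2.cvtColor(o,cv2.COLOR_BGR2HSV); S,V=h[...,1].astype(int),h[...,2].astype(int)
    if save: cv2.imwrite(f"pics/{save}.png",o)
    if kind=="dark": m=V<110
    elif kind=="sat": m=S>80
    return rect(o,m,x,y,half,s)
E
python3 - <<'E'
from h import *
import pickle
c=pickle.load(open("pics/w3.pkl","rb")); p=cv2.imread("pics/w3.png")
print("cap",find(p,c,428,-199,20,"sat",55)); print("tinA",find(p,c,420,205,21,"sat",50)); print("tinB",find(p,c,641,-140,21,"sat",50))
# steel from scene camera
c=get_calibration("scene"); p=cv2.imread("pics/scene0.png")
print("steel",find(p,c,552,362,18,"dark",50,save="st0")); print("cork",find(p,c,590,187,10,"sat",50,save="ck0"))
E
```

```text
cap (array([ 430.9022522, -191.1998558]), (63.79401397705078, 62.32689666748047), np.float64(-1.1860662220260165), 3855.0625)
tinA (array([421.625, 210.375]), (64.5, 61.0), np.float64(-1.5707963267948966), 3102.875)Traceback (most recent call last):
  File "<stdin>", line 4, in <module>
  File "h.py", line 61, in find
    return rect(o,m,x,y,half,s)
  File "h.py", line 39, in rect
    cs,_=cv2.findContours(mask,cv2.RETR_EXTERNAL,cv2.CHAIN_APPROX_NONE); k=max(cs,key=cv2.contourArea)
                                                                           ~~~^^^^^^^^^^^^^^^^^^^^^^^^
ValueError: max() iterable argument is empty
```

```bash
python3 - <<'E'
from h import *
c=get_calibration("scene"); p=cv2.imread("pics/scene0.png"); d=np.load("pics/scene0.npy"); W=cloud(d,c)
m=(W[...,0]>290)&(W[...,0]<560)&(W[...,1]>400)&(W[...,1]<720)
print("box max z",np.nanmax(W[m][:,2]),W[m][np.nanargmax(W[m][:,2])])
print("cork",find(p,c,590,187,10,"sat",50))
plan(585,312,180,2.15)
E
```

```text
box max z 515.1843936008017 [291.73781764 490.5297107  515.1843936 ]
cork (array([591.84051895, 192.38589096]), (61.4951286315918, 63.18264389038086), np.float64(-1.1501329883859044), 3632.875)
turn [ 0.     0.    -2.149] shift [ 1.773e-01 -3.418e-01 -3.000e-04] q6~ -0.09
```

Emit:
{"method": "arm_command", "body": {
  "targets": [
    [[0,0,-1.1],[0.177,-0.342,0],0],
    [[0,0,-1.1],[0.177,-0.342,0],0],
    [[0,0,-1.1],[0.177,-0.342,0],0],
    [[0,0,-1.1],[0.177,-0.342,0],0],
    [[0,0,-1.1],[0.177,-0.342,0],0],
    [[0,0,-1.1],[0.177,-0.342,0],0],
    [[0,0,-1.1],[0.177,-0.342,0],0],
    [[0,0,-1.1],[0.177,-0.342,0],0]
  ]
}}

```text
t: 4.1
eef_pos: [585.3, 315.1, 179.2]
tcp_rot: [-3.142, -0.0, 1.11]
ft_force: [0.0, 0.1, 0.1]
opening: 0.998
```

Emit:
{"method": "arm_command", "body": {
  "targets": [
    [[0,0,-1.05],[0,0,0],0],
    [[0,0,-1.05],[0,0,0],0],
    [[0,0,-1.05],[0,0,0],0],
    [[0,0,-1.05],[0,0,0],0],
    [[0,0,-1.05],[0,0,0],0],
    [[0,0,-1.05],[0,0,0],0],
    [[0,0,-1.05],[0,0,0],0],
    [[0,0,-1.05],[0,0,0],0]
  ]
}}

```text
t: 4.9
eef_pos: [584.5, 312.2, 179.4]
tcp_rot: [-3.141, -0.0, 2.155]
ft_force: [-0.5, -0.5, 0.6]
opening: 0.999
```

```bash
python3 - <<'E'
from h import *
import pickle
upd([0,0,-1.1],[.177,-.342,0]);upd([0,0,-1.05],[0,0,0]);chk()
p,d,c=grab("wrist","w4"); pickle.dump(c,open("pics/w4.pkl","wb"))
print(find(p,c,552,362,18,"dark",60,save="st1"))
E
```

```text
t 4.9 cmd [584.7 312.2 179.7] [3.142 0.    2.151] meas [584.5 312.2 179.4] [-3.141 -0.     2.155] F [-0.5 -0.5  0.6] op 0.999
(array([553.73528671, 372.92983246]), (59.89095687866211, 60.06650161743164), np.float64(-0.44286541333719665), 3507.78125)
```

View pics/w4.png

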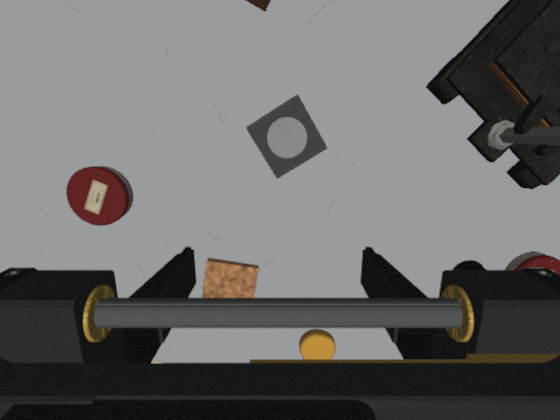

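View pics/st1.png

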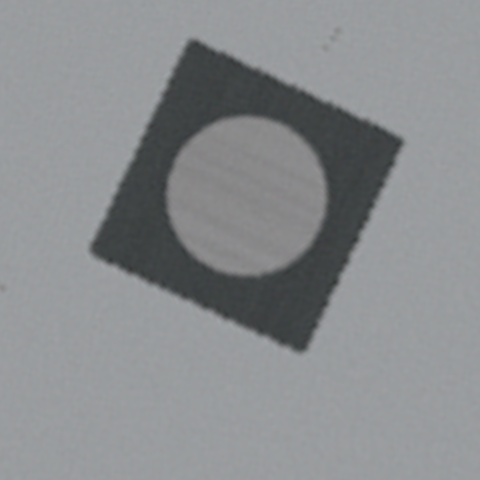

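```bash
python3 - <<'E'
from h import *
import pickle
c=get_calibration("side"); 
d=np.load("pics/w4.npy"); cw=pickle.load(open("pics/w4.pkl","rb")); W=cloud(d,cw)
m=(W[...,2]>30); 
for reg in [(W[...,0]<600)&(W[...,1]>400)&m]:
    print(W[reg].min(0),W[reg].max(0))
d=np.load("pics/w1.npy"); print(d[20:60:10,340:400:20])
c=get_calibration("scene"); d=np.load("pics/scene0.npy"); W=cloud(d,c)
m=(W[...,0]>350)&(W[...,0]<620)&(W[...,1]>400)&(W[...,1]<500)&(W[...,2]>20)&(W[...,2]<400)
print(W[m].min(0),W[m].max(0)); P=W[m]; print(P[P[:,0].argmax()],P[P[:,2].argmax()])
plan(553.7,372.9,180,1.128); plan(553.7,372.9,2.5,1.128)
E
```

```text
Traceback (most recent call last):
ValueError: zero-size array to reduction operation minimum which has no identity
```

```bash
python3 - <<'E'
from h import *
c=get_calibration("scene"); d=np.load("pics/scene0.npy"); W=cloud(d,c)
m=(W[...,0]>350)&(W[...,0]<620)&(W[...,1]>400)&(W[...,1]<560)&(W[...,2]>20)&(W[...,2]<300)
P=W[m]; print(P.min(0),P.max(0));  print(P[P[:,0].argmax()],P[P[:,1].argmin()],P[P[:,2].argmax()])
plan(553.7,372.9,130,1.128); plan(553.7,372.9,2.5,1.128)
E
```

```text
[350.01015721 437.29072478  20.24689164] [488.80852305 559.7901348  210.07134028]
[488.80852305 458.43757057  80.52514506] [366.39454722 437.29072478  50.95169016] [419.17434743 476.14605926 210.07134028]
turn [0.    0.    1.023] shift [0.0677 0.0074 0.0497] q6~ 1.04
turn [0.    0.    1.023] shift [0.0677 0.0074 0.1772] q6~ 1.04
```

Emit:
{"method": "arm_command", "body": {
  "targets": [
    [[0,0,1.023],[0.0677,0.0074,0.06],0],
    [[0,0,1.023],[0.0677,0.0074,0.06],0],
    [[0,0,1.023],[0.0677,0.0074,0.06],0],
    [[0,0,1.023],[0.0677,0.0074,0.06],0],
    [[0,0,1.023],[0.0677,0.0074,0.06],0],
    [[0,0,1.023],[0.0677,0.0074,0.06],0],
    [[0,0,1.023],[0.0677,0.0074,0.06],0],
    [[0,0,1.023],[0.0677,0.0074,0.06],0]
  ]
}}

```text
t: 5.75
eef_pos: [553.7, 372.9, 119.6]
tcp_rot: [-3.142, -0.0, 1.123]
ft_force: [-0.2, 0.5, 0.4]
opening: 1.001
```

Emit:
{"method": "arm_command", "body": {
  "targets": [
    [[0,0,0],[0,0,0.05],0],
    [[0,0,0],[0,0,0.1],0],
    [[0,0,0],[0,0,0.117],0],
    [[0,0,0],[0,0,0.117],0],
    [[0,0,0],[0,0,0.117],0],
    [[0,0,0],[0,0,0.117],255],
    [[0,0,0],[0,0,0.117],255],
    [[0,0,0],[0,0,0.117],255]
  ]
}}

```text
t: 6.55
eef_pos: [553.9, 372.9, 3.1]
tcp_rot: [3.141, -0.0, 1.128]
ft_force: [-0.2, -0.5, 0.3]
opening: 0.804
```

Emit:
{"method": "arm_command", "body": {
  "targets": [
    [[0,0,0],[0,0,0],255],
    [[0,0,0],[0,0,0],255],
    [[0,0,0],[0,0,0],255],
    [[0,0,0],[0,0,0],255],
    [[0,0,0],[0,0,0],255]
  ]
}}

```text
t: 7.05
eef_pos: [553.8, 372.9, 2.7]
tcp_rot: [3.142, -0.0, 1.128]
ft_force: [-0.3, -0.7, 1.1]
opening: 0.63
```

```bash
python3 - <<'E'
from h import *
upd([0,0,1.023],[.0677,.0074,.06]);upd([0,0,0],[0,0,.117]);chk()
E
```

```text
t 7.05 cmd [553.8 372.9   2.7] [3.142 0.    1.128] meas [553.8 372.9   2.7] [ 3.142 -0.     1.128] F [-0.3 -0.7  1.1] op 0.63
```

```bash
python3 - <<'E'
from h import *
upd([0,0,0],[0,0,-.1]); plan(463.6,-29.55,102.7,1.1153)
E
```

```text
turn [0.    0.    0.013] shift [-0.4023  0.091   0.    ] q6~ 0.39
```

Emit:
{"method": "arm_command", "body": {
  "targets": [
    [[0,0,0],[0,0,-0.02],255],
    [[0,0,0],[0,0,-0.05],255],
    [[0,0,0],[0,0,-0.1],255],
    [[0,0,0],[0,0,-0.1],255],
    [[0,0,0],[0,0,-0.1],255]
  ]
}}

```text
t: 7.55
eef_pos: [553.7, 372.8, 103.1]
tcp_rot: [3.141, -0.001, 1.128]
ft_force: [0.3, 1.0, -5.2]
opening: 0.626
```

Emit:
{"method": "arm_command", "body": {
  "targets": [
    [[0,0,0.013],[-0.04,0.0091,0],255],
    [[0,0,0.013],[-0.085,0.019,0],255],
    [[0,0,0.013],[-0.13,0.029,0],255],
    [[0,0,0.013],[-0.175,0.0396,0],255],
    [[0,0,0.013],[-0.22,0.05,0],255],
    [[0,0,0.013],[-0.265,0.06,0],255],
    [[0,0,0.013],[-0.305,0.069,0],255],
    [[0,0,0.013],[-0.345,0.078,0],255]
  ]
}}

```text
t: 8.35
eef_pos: [474.7, 26.2, 101.1]
tcp_rot: [-3.139, 0.001, 1.115]
ft_force: [0.3, -0.2, -3.7]
opening: 0.628
```

Emit:
{"method": "arm_command", "body": {
  "targets": [
    [[0,0,0],[-0.03,0.007,0],255],
    [[0,0,0],[-0.0573,0.013,0],255],
    [[0,0,0],[-0.0573,0.013,0],255],
    [[0,0,0],[-0.0573,0.013,0.02],255],
    [[0,0,0],[-0.0573,0.013,0.03],255],
    [[0,0,0],[-0.0573,0.013,0.03],255]
  ]
}}

```text
t: 8.95
eef_pos: [461.7, -28.8, 70.8]
tcp_rot: [-3.138, 0.001, 1.115]
ft_force: [-0.1, -0.1, -3.3]
opening: 0.628
```

```bash
python3 - <<'E'
from h import *
upd([0,0,.013],[-.345,.078,0]);upd([0,0,0],[-.0573,.013,.03]); chk()
p,d,c=grab("wrist","w5"); p2,_,_=grab("side","sd5"); p3,_,_=grab("scene","sc5"); plan(463.6,-29.55,20,1.1153)
cv2.imwrite("pics/sc5c.png",np.hstack([cv2.resize(p3[190:270,220:310],None,fx=4,fy=4,interpolation=cv2.INTER_CUBIC),cv2.resize(p2[200:280,260:350],None,fx=4,fy=4,interpolation=cv2.INTER_CUBIC)]))
E
```

```text
t 8.95 cmd [462.9 -29.4  72.7] [3.142 0.    1.115] meas [461.7 -28.8  70.8] [-3.138e+00  1.000e-03  1.115e+00] F [-0.1 -0.1 -3.3] op 0.628
turn [0. 0. 0.] shift [0.0002 0.0007 0.0527] q6~ 0.39
```

View pics/w5.png

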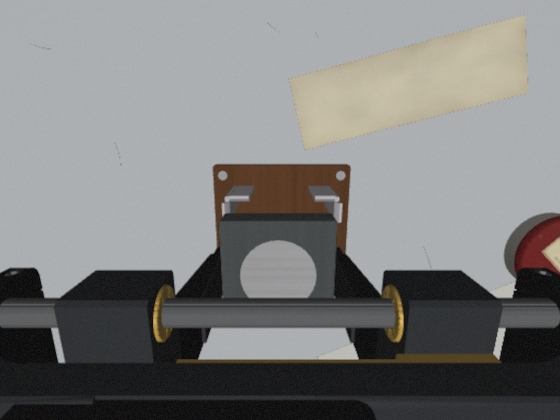

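View pics/sc5c.png

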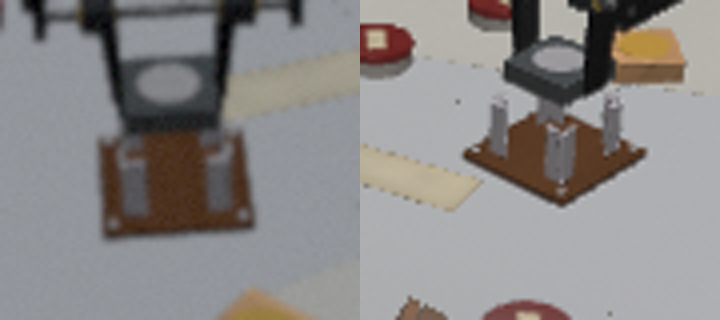

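Emit:
{"method": "arm_command", "body": {
  "targets": [
    [[0,0,0],[0,0.0007,0],255],
    [[0,0,0],[0,0.0007,0],255],
    [[0,0,0],[0,0.0007,0],255]
  ]
}}

```text
t: 9.4
eef_pos: [463.5, -29.7, 72.9]
tcp_rot: [3.141, -0.0, 1.115]
ft_force: [-0.2, 0.5, -3.2]
opening: 0.628
```

```bash
python3 - <<'E'
from h import *
upd([0,0,0],[0,.0007,0]); chk()
p,d,c=grab("wrist","w6"); chk()
# front edge of held block top
T=np.array(c["world_from_camera"])
for z,name in [(18-2.7+72,"blk")]:
    for z in (87,86,85): 
        o=ortho(p,c,463.6,-29.55,z,50,8,yaw=1.1153); cv2.imwrite(f"pics/w6o{z}.png",o)
E
```

```text
t 9.4 cmd [463.5 -29.7  72.7] [3.142 0.    1.115] meas [463.5 -29.7  72.9] [ 3.141 -0.     1.115] F [-0.2  0.5 -3.2] op 0.628
t 9.45 cmd [463.5 -29.7  72.7] [3.142 0.    1.115] meas [463.5 -29.8  72.9] [ 3.141 -0.     1.115] F [-0.  -1.3 -4.1] op 0.625
```

View pics/w6o86.png

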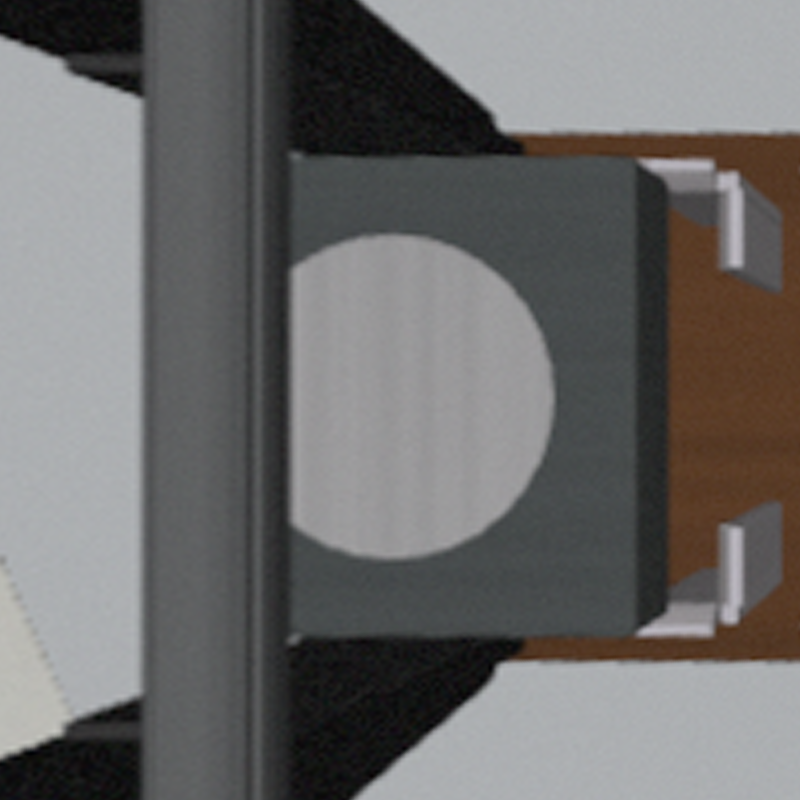

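Emit:
{"method": "arm_command", "body": {
  "targets": [
    [[0,0,0],[0.0003,0.0004,0.01],255],
    [[0,0,0],[0.0003,0.0004,0.02],255],
    [[0,0,0],[0.0003,0.0004,0.03],255],
    [[0,0,0],[0.0003,0.0004,0.04],255],
    [[0,0,0],[0.0003,0.0004,0.05],255],
    [[0,0,0],[0.0003,0.0004,0.058],255],
    [[0,0,0],[0.0003,0.0004,0.061],255],
    [[0,0,0],[0.0003,0.0004,0.061],255]
  ]
}}

```text
t: 10.25
eef_pos: [463.7, -29.6, 11.2]
tcp_rot: [-3.141, 0.0, 1.115]
ft_force: [-0.4, -0.7, -3.4]
opening: 0.63
```

Emit:
{"method": "arm_command", "body": {
  "targets": [
    [[0,0,0],[0,0,0],54],
    [[0,0,0],[0,0,0],54],
    [[0,0,0],[0,0,0],54],
    [[0,0,0],[0,0,0],54],
    [[0,0,0],[0,0,-0.05],54],
    [[0,0,0],[0,0,-0.1],54],
    [[0,0,0],[0,0,-0.15],0],
    [[0,0,0],[0,0,-0.15],0]
  ]
}}

```text
t: 11.05
eef_pos: [466.1, -30.0, 167.2]
tcp_rot: [3.132, -0.003, 1.115]
ft_force: [0.3, -0.7, -0.2]
opening: 0.902
```

```bash
python3 - <<'E'
from h import *
import pickle
upd([0,0,0],[.0003,.0004,.061]);upd([0,0,0],[0,0,-.15]); chk()
# cork view: yaw choose
q=np.arctan2(192,592)+np.pi/2; print(q)
yaw=1.9; X=np.array([592-60*np.cos(yaw),192-60*np.sin(yaw)]); plan(*X,161,yaw)
E
```

```text
t 11.05 cmd [464.  -29.6 161.7] [3.142 0.    1.115] meas [466.1 -30.  167.2] [ 3.132e+00 -3.000e-03  1.115e+00] F [ 0.3 -0.7 -0.2] op 0.902
1.8844169790115948
turn [ 0.     0.    -0.785] shift [0.2129 0.0598 0.0007] q6~ -0.11
```

Emit:
{"method": "arm_command", "body": {
  "targets": [
    [[0,0,-0.785],[0.213,0.06,0],0],
    [[0,0,-0.785],[0.213,0.06,0],0],
    [[0,0,-0.785],[0.213,0.06,0],0],
    [[0,0,-0.785],[0.213,0.06,0],0],
    [[0,0,-0.785],[0.213,0.06,0],0],
    [[0,0,-0.785],[0.213,0.06,0],0],
    [[0,0,-0.785],[0.213,0.06,0],0],
    [[0,0,-0.785],[0.213,0.06,0],0]
  ]
}}

```text
t: 11.85
eef_pos: [611.2, 134.9, 161.2]
tcp_rot: [-3.141, -0.0, 1.898]
ft_force: [-0.4, 0.2, 0.0]
opening: 0.999
```

Emit:
{"method": "arm_command", "body": {
  "targets": [
    [[0,0,0],[0,0,0],0],
    [[0,0,0],[0,0,0],0]
  ]
}}

```text
t: 12.05
eef_pos: [611.4, 134.7, 161.8]
tcp_rot: [3.141, -0.0, 1.898]
ft_force: [-0.5, 0.3, 0.7]
opening: 1.001
```

```bash
python3 - <<'E'
from h import *
upd([0,0,-.785],[.213,.06,0]); chk()
p,d,c=grab("wrist","w7"); p3,_,_=grab("scene","sc7")
x,_,_,_=r=find(p,c,592,192,10,"sat",60,save="ck1"); print(r)
E
```

```text
t 12.05 cmd [611.6 135.2 161.7] [3.142 0.    1.9  ] meas [611.4 134.7 161.8] [ 3.141 -0.     1.898] F [-0.5  0.3  0.7] op 1.001
(array([592.1671524 , 195.10037231]), (59.29530715942383, 59.39643478393555), np.float64(-1.1543576939811515), 3457.03125)
```

View pics/ck1.png

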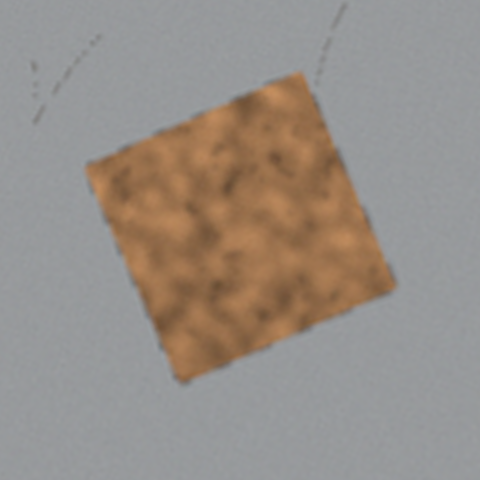

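View pics/sc7.png

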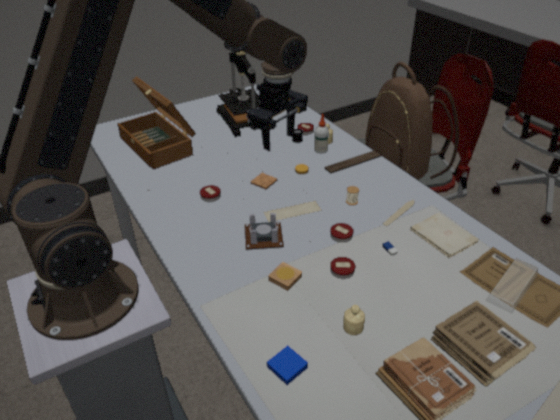

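```bash
python3 - <<'E'
from h import *
plan(592.2,195.1,61.7,1.987)
E
```

```text
turn [ 0.     0.    -0.087] shift [0.063 0.001 0.1  ] q6~ -0.1
```

Emit:
{"method": "arm_command", "body": {
  "targets": [
    [[0,0,-0.087],[0.063,0.001,0.03],0],
    [[0,0,-0.087],[0.063,0.001,0.07],0],
    [[0,0,-0.087],[0.063,0.001,0.1],0],
    [[0,0,-0.087],[0.063,0.001,0.1],0],
    [[0,0,-0.087],[0.063,0.001,0.14],0],
    [[0,0,-0.087],[0.063,0.001,0.16],0],
    [[0,0,-0.087],[0.063,0.001,0.16],0],
    [[0,0,-0.087],[0.063,0.001,0.16],0]
  ]
}}

```text
t: 12.95
eef_pos: [593.1, 194.7, 3.1]
tcp_rot: [3.14, 0.0, 1.986]
ft_force: [0.8, 0.3, 0.1]
opening: 0.998
```

Emit:
{"method": "arm_command", "body": {
  "targets": [
    [[0,0,0],[0,0,0],0],
    [[0,0,0],[0,0,0],255],
    [[0,0,0],[0,0,0],255],
    [[0,0,0],[0,0,0],255],
    [[0,0,0],[0,0,0],255],
    [[0,0,0],[0,0,0],255],
    [[0,0,0],[0,0,0],255],
    [[0,0,0],[0,0,0],255]
  ]
}}

```text
t: 13.75
eef_pos: [592.2, 195.1, 1.7]
tcp_rot: [3.141, -0.0, 1.987]
ft_force: [-0.1, 0.4, 0.8]
opening: 0.626
```

Emit:
{"method": "arm_command", "body": {
  "targets": [
    [[0,0,0],[0,0,0],255],
    [[0,0,0],[0,0,-0.02],255],
    [[0,0,0],[0,0,-0.06],255],
    [[0,0,0],[0,0,-0.1],255],
    [[0,0,0],[0,0,-0.1],255],
    [[0,0,0],[0,0,-0.1],255]
  ]
}}

```text
t: 14.35
eef_pos: [592.2, 195.1, 102.2]
tcp_rot: [3.14, 0.0, 1.987]
ft_force: [-0.7, -0.1, -1.3]
opening: 0.627
```

```bash
python3 - <<'E'
from h import *
upd([0,0,-.087],[.063,.001,.16]);upd([0,0,0],[0,0,-.1]); chk()
plan(463.6,-29.55,101.7,1.1153)
E
```

```text
t 14.35 cmd [592.2 195.1 101.7] [3.142 0.    1.987] meas [592.2 195.1 102.2] [3.14  0.    1.987] F [-0.7 -0.1 -1.3] op 0.627
turn [0.    0.    0.872] shift [-0.1535 -0.2085  0.    ] q6~ 0.39
```

Emit:
{"method": "arm_command", "body": {
  "targets": [
    [[0,0,0.15],[-0.02,-0.028,0],255],
    [[0,0,0.3],[-0.05,-0.07,0],255],
    [[0,0,0.45],[-0.08,-0.11,0],255],
    [[0,0,0.6],[-0.11,-0.15,0],255],
    [[0,0,0.75],[-0.135,-0.185,0],255],
    [[0,0,0.872],[-0.1535,-0.2085,0],255],
    [[0,0,0.872],[-0.1535,-0.2085,0],255],
    [[0,0,0.872],[-0.1535,-0.2085,0.03],255]
  ]
}}

```text
t: 15.15
eef_pos: [464.5, -30.4, 72.6]
tcp_rot: [3.138, -0.001, 1.114]
ft_force: [0.2, 0.2, -0.5]
opening: 0.627
```

Emit:
{"method": "arm_command", "body": {
  "targets": [
    [[0,0,0],[0,0,0],255],
    [[0,0,0],[0,0,0],255],
    [[0,0,0],[0,0,0],255]
  ]
}}

```text
t: 15.45
eef_pos: [463.7, -29.2, 72.0]
tcp_rot: [-3.142, -0.0, 1.116]
ft_force: [-0.1, 0.1, 0.2]
opening: 0.624
```

```bash
python3 - <<'E'
from h import *
upd([0,0,.872],[-.1535,-.2085,.03]); chk()
p,d,c=grab("wrist","w8"); chk()
o=ortho(p,c,463.6,-29.55,80,50,8,yaw=1.1153); cv2.imwrite("pics/w8o.png",o[:,:])
E
```

```text
t 15.45 cmd [463.6 -29.6  71.7] [3.142 0.    1.115] meas [463.7 -29.2  72. ] [-3.142 -0.     1.116] F [-0.1  0.1  0.2] op 0.624
t 15.5 cmd [463.6 -29.6  71.7] [3.142 0.    1.115] meas [463.8 -29.2  72.1] [ 3.141 -0.     1.116] F [-0.1  0.4 -0.2] op 0.626
```

View pics/w8o.png

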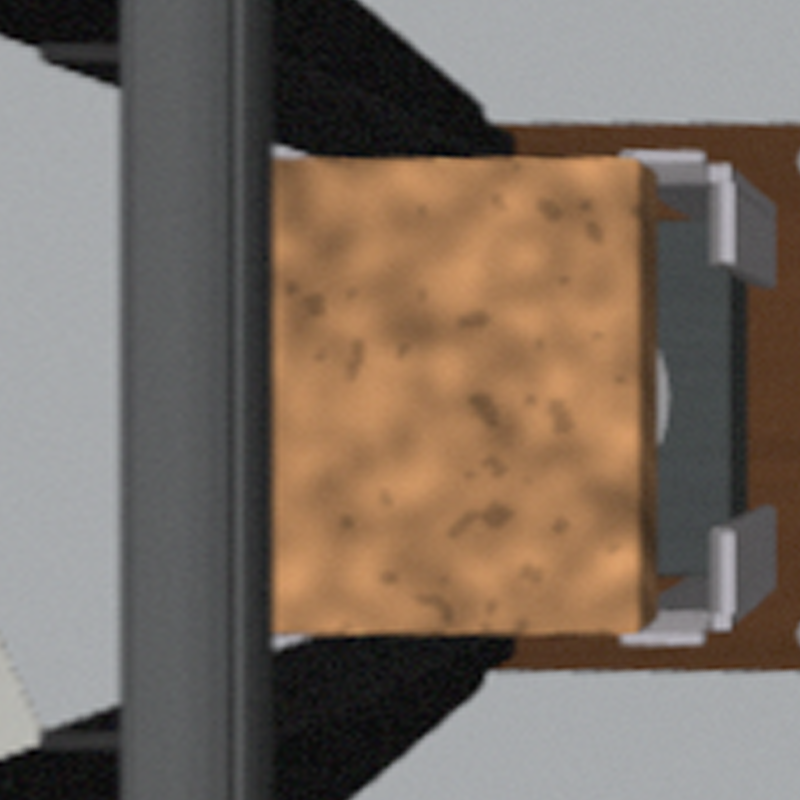

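Emit:
{"method": "arm_command", "body": {
  "targets": [
    [[0,0,0],[0,0.0003,0.01],255],
    [[0,0,0],[0,0.0003,0.02],255],
    [[0,0,0],[0,0.0003,0.03],255],
    [[0,0,0],[0,0.0003,0.038],255],
    [[0,0,0],[0,0.0003,0.0435],255],
    [[0,0,0],[0,0.0003,0.0435],255],
    [[0,0,0],[0,0.0003,0.0435],255]
  ]
}}

```text
t: 16.2
eef_pos: [463.7, -29.7, 27.8]
tcp_rot: [-3.141, 0.0, 1.115]
ft_force: [0.1, 0.6, 0.1]
opening: 0.625
```

Emit:
{"method": "arm_command", "body": {
  "targets": [
    [[0,0,0],[0,0,0],54],
    [[0,0,0],[0,0,0],54],
    [[0,0,0],[0,0,0],54],
    [[0,0,0],[0,0,0],54],
    [[0,0,0],[0,0,-0.04],54],
    [[0,0,0],[0,0,-0.08],54],
    [[0,0,0],[0,0,-0.13],0],
    [[0,0,0],[0,0,-0.13],0]
  ]
}}

```text
t: 17.0
eef_pos: [465.8, -30.1, 163.3]
tcp_rot: [3.133, -0.002, 1.115]
ft_force: [-0.4, -1.2, -0.0]
opening: 0.905
```

```bash
python3 - <<'E'
from h import *
upd([0,0,0],[0,.0003,.0435]);upd([0,0,0],[0,0,-.13]); chk()
p3,_,c=grab("scene","sc9"); print(find(p3,c,430,-195,20,"sat",50))
# cap view: yaw candidates
yaw=-1.186+np.pi*0; 
for k in range(-1,4): print(k,-1.186+k*np.pi/2, np.arctan2(-193,430)+np.pi/2)
yaw=1.2
plan(431-60*np.cos(yaw),-192-60*np.sin(yaw),165,yaw)
E
```

```text
t 17.0 cmd [463.8 -29.7 158.2] [3.142 0.    1.115] meas [465.8 -30.1 163.3] [ 3.133e+00 -2.000e-03  1.115e+00] F [-0.4 -1.2 -0. ] op 0.905
(array([ 427.12352753, -200.22763824]), (63.81734848022461, 68.07341003417969), np.float64(-1.1832724328844688), 4059.9375)
-1 -2.7567963267948965 1.1489097990251627
0 -1.186 1.1489097990251627
1 0.3847963267948966 1.1489097990251627
2 1.9555926535897932 1.1489097990251627
3 3.5263889803846897 1.1489097990251627
turn [ 0.     0.    -0.085] shift [-0.22    0.0471 -0.0068] q6~ -0.17
```

```bash
python3 - <<'E'
from h import *
plan(377,-212,160,.385)
E
```

```text
turn [0.   0.   0.73] shift [-0.2019  0.0023 -0.0018] q6~ 0.67
```

Emit:
{"method": "arm_command", "body": {
  "targets": [
    [[0,0,0.73],[-0.202,0.0023,0],0],
    [[0,0,0.73],[-0.202,0.0023,0],0],
    [[0,0,0.73],[-0.202,0.0023,0],0],
    [[0,0,0.73],[-0.202,0.0023,0],0],
    [[0,0,0.73],[-0.202,0.0023,0],0],
    [[0,0,0.73],[-0.202,0.0023,0],0],
    [[0,0,0.73],[-0.202,0.0023,0],0],
    [[0,0,0.73],[-0.202,0.0023,0],0]
  ]
}}

```text
t: 17.85
eef_pos: [377.0, -211.2, 157.7]
tcp_rot: [-3.141, 0.0, 0.389]
ft_force: [-0.0, -0.1, 0.1]
opening: 1.0
```

```bash
python3 - <<'E'
from h import *
upd([0,0,.73],[-.202,.0023,0]); chk()
p,d,c=grab("wrist","w10"); chk()
r=find(p,c,431,-192,20,"sat",60,save="cp1"); print(r)
E
```

```text
t 17.85 cmd [ 377.  -212.1  158.2] [3.142 0.    0.385] meas [ 377.  -211.2  157.7] [-3.141  0.     0.389] F [-0.  -0.1  0.1] op 1.0
t 17.9 cmd [ 377.  -212.1  158.2] [3.142 0.    0.385] meas [ 377.1 -211.1  157.8] [-3.141  0.     0.389] F [ 0.1 -0.3  0.1] op 0.999
(array([ 429.94400024, -194.7609024 ]), (59.238712310791016, 59.00446319580078), np.float64(-1.185509887674299), 3420.5)
```

View pics/w10.png

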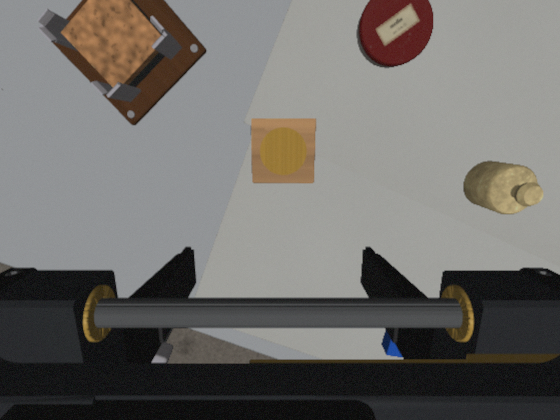

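View pics/cp1.png

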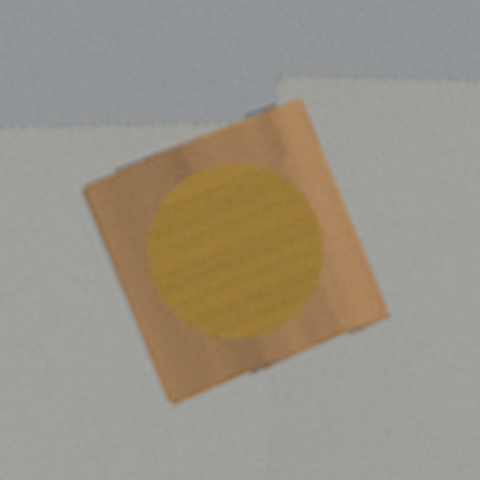

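```bash
python3 - <<'E'
from h import *
plan(429.9,-194.8,5,.3853)
E
```

```text
turn [0. 0. 0.] shift [0.0555 0.0039 0.1532] q6~ 0.76
```

Emit:
{"method": "arm_command", "body": {
  "targets": [
    [[0,0,0],[0.0555,0.0036,0.05],0],
    [[0,0,0],[0.0555,0.0036,0.1],0],
    [[0,0,0],[0.0555,0.0036,0.12],0],
    [[0,0,0],[0.0555,0.0036,0.153],0],
    [[0,0,0],[0.0555,0.0036,0.153],0],
    [[0,0,0],[0.0555,0.0036,0.153],0],
    [[0,0,0],[0.0555,0.0036,0.153],255],
    [[0,0,0],[0.0555,0.0036,0.153],255]
  ]
}}

```text
t: 18.7
eef_pos: [429.9, -194.4, 5.5]
tcp_rot: [3.141, -0.001, 0.386]
ft_force: [-0.4, 0.2, -0.4]
opening: 0.887
```

Emit:
{"method": "arm_command", "body": {
  "targets": [
    [[0,0,0],[0,0,0],255],
    [[0,0,0],[0,0,0],255],
    [[0,0,0],[0,0,0],255],
    [[0,0,0],[0,0,0],255],
    [[0,0,0],[0,0,0],255],
    [[0,0,0],[0,0,0],255]
  ]
}}

```text
t: 19.3
eef_pos: [429.7, -194.7, 5.3]
tcp_rot: [3.141, -0.0, 0.385]
ft_force: [-0.6, -0.2, 6.0]
opening: 0.626
```

Emit:
{"method": "arm_command", "body": {
  "targets": [
    [[0,0,0],[0,0,-0.02],255],
    [[0,0,0],[0,0,-0.06],255],
    [[0,0,0],[0,0,-0.1],255],
    [[0,0,0],[0,0,-0.1],255],
    [[0,0,0],[0,0,-0.1],255]
  ]
}}

```text
t: 19.8
eef_pos: [429.7, -194.6, 105.4]
tcp_rot: [3.14, -0.001, 0.385]
ft_force: [0.8, -0.3, -1.0]
opening: 0.626
```

```bash
python3 - <<'E'
from h import *
upd([0,0,0],[.0555,.0036,.153]);upd([0,0,0],[0,0,-.1]); chk()
plan(463.6,-29.7,105.2,1.1153)
E
```

```text
t 19.8 cmd [ 429.8 -194.6  105.2] [3.142 0.    0.385] meas [ 429.7 -194.6  105.4] [ 3.14e+00 -1.00e-03  3.85e-01] F [ 0.8 -0.3 -1. ] op 0.626
turn [ 0.    0.   -0.73] shift [ 0.0933 -0.1401  0.    ] q6~ 0.39
```

Emit:
{"method": "arm_command", "body": {
  "targets": [
    [[0,0,-0.12],[0.015,-0.023,0],255],
    [[0,0,-0.27],[0.035,-0.0525,0],255],
    [[0,0,-0.42],[0.055,-0.083,0],255],
    [[0,0,-0.57],[0.073,-0.11,0],255],
    [[0,0,-0.7],[0.088,-0.132,0],255],
    [[0,0,-0.73],[0.0933,-0.1401,0],255],
    [[0,0,-0.73],[0.0933,-0.1401,0],255],
    [[0,0,-0.73],[0.0933,-0.1401,0.02],255]
  ]
}}

```text
t: 20.6
eef_pos: [464.2, -30.4, 85.6]
tcp_rot: [3.139, -0.001, 1.112]
ft_force: [0.3, 0.4, -1.9]
opening: 0.629
```

Emit:
{"method": "arm_command", "body": {
  "targets": [
    [[0,0,0],[0,0,0],255],
    [[0,0,0],[0,0,0],255],
    [[0,0,0],[0,0,0],255]
  ]
}}

```text
t: 20.9
eef_pos: [463.6, -30.4, 85.5]
tcp_rot: [3.141, -0.0, 1.113]
ft_force: [-0.0, 0.6, 0.2]
opening: 0.629
```

```bash
python3 - <<'E'
from h import *
upd([0,0,-.73],[.0933,-.1401,.02]); chk()
p,d,c=grab("wrist","w11"); chk()
o=ortho(p,c,463.6,-29.55,100,50,8,yaw=1.1153); cv2.imwrite("pics/w11o.png",o[:,:])
E
```

```text
t 20.9 cmd [463.6 -29.7  85.2] [3.142 0.    1.115] meas [463.6 -30.4  85.5] [ 3.141 -0.     1.113] F [-0.   0.6  0.2] op 0.629
t 20.95 cmd [463.6 -29.7  85.2] [3.142 0.    1.115] meas [463.7 -30.2  85.6] [ 3.141 -0.     1.113] F [ 0.5 -0.1 -0.2] op 0.63
```

View pics/w11o.png

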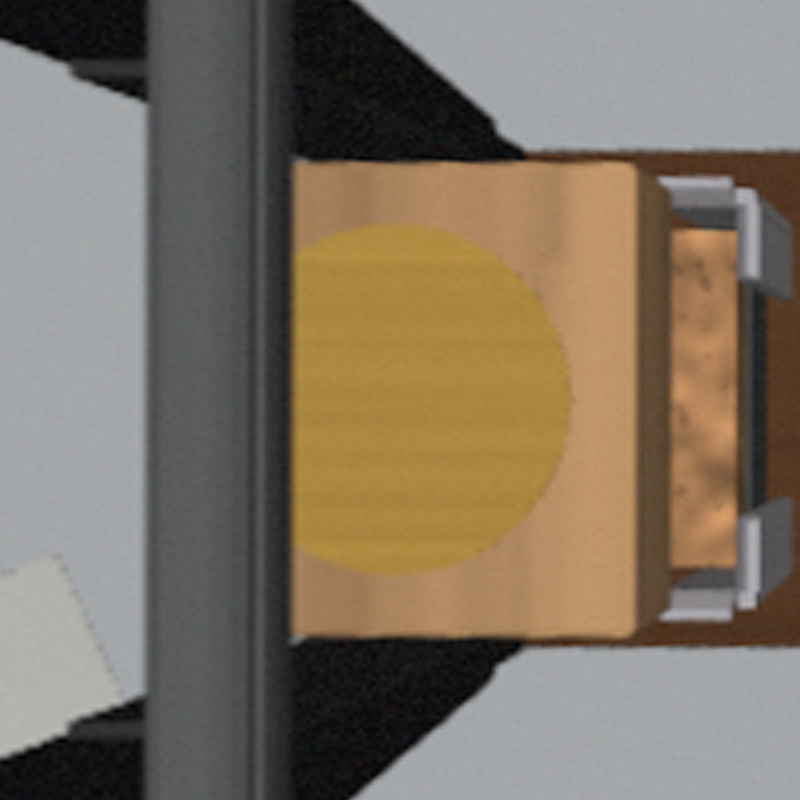

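Emit:
{"method": "arm_command", "body": {
  "targets": [
    [[0,0,0],[0.0003,0,0.01],255],
    [[0,0,0],[0.0003,0,0.02],255],
    [[0,0,0],[0.0003,0,0.03],255],
    [[0,0,0],[0.0003,0,0.038],255],
    [[0,0,0],[0.0003,0,0.0435],255],
    [[0,0,0],[0.0003,0,0.0435],255],
    [[0,0,0],[0.0003,0,0.0435],255]
  ]
}}

```text
t: 21.65
eef_pos: [463.6, -29.4, 41.3]
tcp_rot: [-3.141, -0.0, 1.115]
ft_force: [-0.5, -0.1, -1.0]
opening: 0.628
```

Emit:
{"method": "arm_command", "body": {
  "targets": [
    [[0,0,0],[0,0,0],54],
    [[0,0,0],[0,0,0],54],
    [[0,0,0],[0,0,0],54],
    [[0,0,0],[0,0,0],54],
    [[0,0,0],[0,0,-0.03],54],
    [[0,0,0],[0,0,-0.07],54],
    [[0,0,0],[0,0,-0.12],0],
    [[0,0,0],[0,0,-0.12],0]
  ]
}}

```text
t: 22.45
eef_pos: [465.7, -29.8, 166.7]
tcp_rot: [3.133, -0.002, 1.115]
ft_force: [-0.7, 0.5, -0.8]
opening: 0.901
```

```bash
python3 - <<'E'
from h import *
upd([0,0,0],[.0003,0,.0435]);upd([0,0,0],[0,0,-.12]); chk()
yaw=1.115; plan(463.6-70*np.cos(yaw),-29.6-70*np.sin(yaw),170,yaw)
yaw=1.6; plan(421.6-60*np.cos(yaw),208-60*np.sin(yaw),165,yaw)
E
```

```text
t 22.45 cmd [463.8 -29.4 161.7] [3.142 0.    1.115] meas [465.7 -29.8 166.7] [ 3.133e+00 -2.000e-03  1.115e+00] F [-0.7  0.5 -0.8] op 0.901
turn [0. 0. 0.] shift [-0.0702 -0.0001 -0.0083] q6~ 0.25
turn [ 0.     0.    -0.485] shift [ 0.1415 -0.1144 -0.0033] q6~ 0.31
```

Emit:
{"method": "arm_command", "body": {
  "targets": [
    [[0,0,0],[-0.07,0,-0.008],0],
    [[0,0,0],[-0.07,0,-0.008],0],
    [[0,0,0],[-0.07,0,-0.008],0],
    [[0,0,0],[-0.07,0,-0.008],0],
    [[0,0,0],[-0.07,0,-0.008],0]
  ]
}}

```text
t: 22.95
eef_pos: [433.0, -91.8, 169.4]
tcp_rot: [-3.141, -0.0, 1.115]
ft_force: [-0.4, -1.0, -0.5]
opening: 0.997
```

```bash
python3 - <<'E'
from h import *
upd([0,0,0],[-.07,0,-.008]); chk()
p,d,c=grab("wrist","w12"); grab("side","sd12")
o=ortho(p,c,463.6,-29.55,56,50,8,yaw=1.1153); cv2.imwrite("pics/w12o.png",o)
W=cloud(d,c); T=np.array(c["world_from_camera"])
m=(np.hypot(W[...,0]-463.6,W[...,1]+29.5)<26); P=W[m]; A=np.c_[P[:,:2]-[463.6,-29.5],np.ones(len(P))]; print(np.linalg.lstsq(A,P[:,2],rcond=None)[0])
E
```

```text
t 22.95 cmd [432.9 -92.3 169.7] [3.142 0.    1.115] meas [433.  -91.8 169.4] [-3.141 -0.     1.115] F [-0.4 -1.  -0.5] op 0.997
[-2.79036566e-04 -1.00502167e-03  5.56522452e+01]
```

View pics/w12o.png

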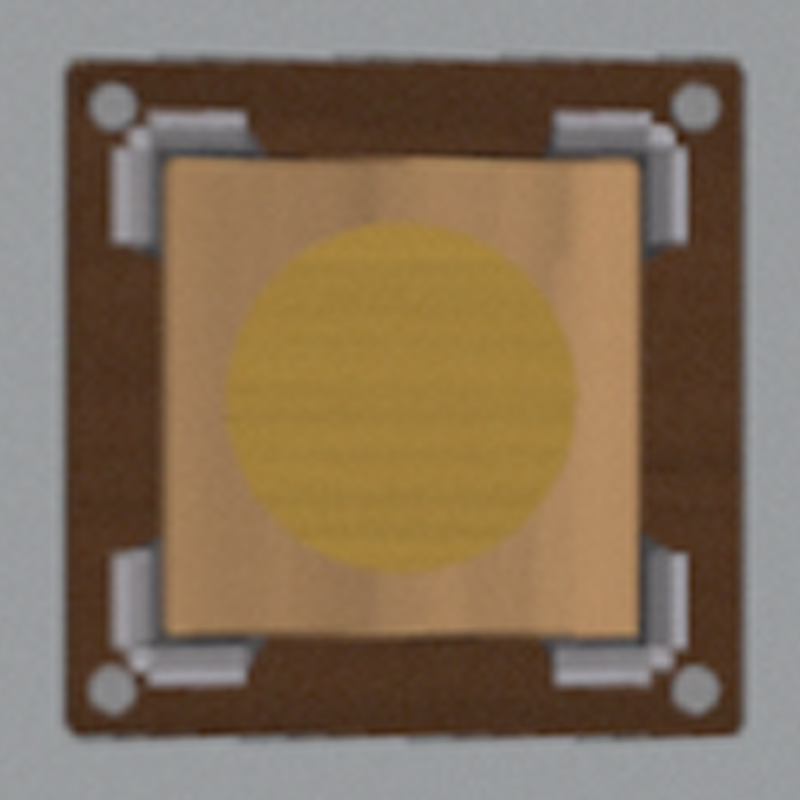

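View pics/w12.png

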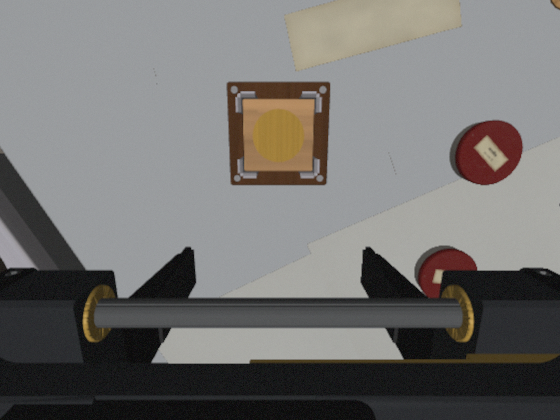

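```bash
python3 - <<'E'
from h import *
plan(540,-300,165,1.15)
E
```

```text
turn [ 0.     0.    -0.035] shift [-0.1394  0.1876  0.0047] q6~ -0.09
```

Emit:
{"method": "arm_command", "body": {
  "targets": [
    [[0,0,-0.035],[-0.139,0.188,0.005],0],
    [[0,0,-0.035],[-0.139,0.188,0.005],0],
    [[0,0,-0.035],[-0.139,0.188,0.005],0],
    [[0,0,-0.035],[-0.139,0.188,0.005],0],
    [[0,0,-0.035],[-0.139,0.188,0.005],0],
    [[0,0,-0.035],[-0.139,0.188,0.005],0],
    [[0,0,-0.035],[-0.139,0.188,0.005],0],
    [[0,0,-0.035],[-0.139,0.188,0.005],0]
  ]
}}

```text
t: 23.85
eef_pos: [540.2, -298.6, 164.4]
tcp_rot: [-3.141, -0.0, 1.151]
ft_force: [0.4, 0.2, 0.6]
opening: 1.002
```

```bash
cat >> h.py <<'E'
def tin(p,c,x,y,z=21,save=None):
    for _ in range(2):
        o=ortho(p,c,x,y,z,45,6); h=cv2.cvtColor(o,cv2.COLOR_BGR2HSV)
        m=((h[...,1]>90)&((h[...,0]<12)|(h[...,0]>168))).astype(np.uint8)
        m=cv2.morphologyEx(m,cv2.MORPH_CLOSE,np.ones((5,5)))
        cs,_=cv2.findContours(m,cv2.RETR_EXTERNAL,cv2.CHAIN_APPROX_NONE); k=max(cs,key=cv2.contourArea)
        (u,v),r=cv2.minEnclosingCircle(k); e=cv2.fitEllipse(k); n=540
        x,y=x+(e[0][0]-n/2+.5)/6,y-(e[0][1]-n/2+.5)/6
    if save: cv2.imwrite(f"pics/{save}.png",o)
    return (round(x,1),round(y,1)),np.array(e[1])/6,r/6*2
E
python3 - <<'E'
from h import *
upd([0,0,-.035],[-.139,.188,.005]); chk()
p,d,c=grab("wrist","w13")
print(tin(p,c,562,-250,save="tc"),tin(p,c,641,-140))
E
```

```text
t 23.85 cmd [ 540.6 -299.8  164.7] [-3.142  0.     1.15 ] meas [ 540.2 -298.6  164.4] [-3.141 -0.     1.151] F [0.4 0.2 0.6] op 1.002
((563.9, -244.0), array([60.45072937, 60.49054972]), 61.22261047363281) ((632.7, -152.3), array([25.57837931, 60.10942586]), 58.94091796875)
```

View pics/w13.png

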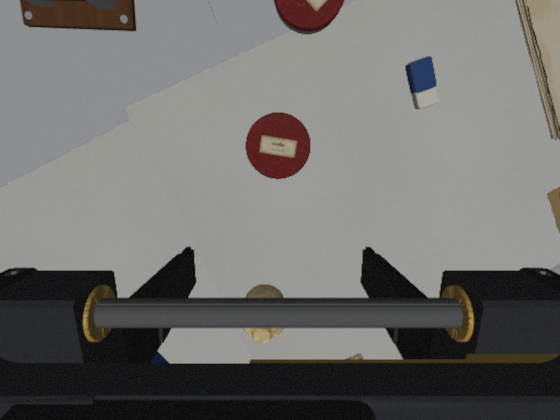

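```bash
python3 - <<'E'
from h import *
plan(563.9,-244.0,4,1.15)
E
```

```text
turn [0. 0. 0.] shift [ 0.0605 -0.0015  0.1607] q6~ 0.01
```

Emit:
{"method": "arm_command", "body": {
  "targets": [
    [[0,0,0],[0.0605,-0.0015,0.04],0],
    [[0,0,0],[0.0605,-0.0015,0.08],0],
    [[0,0,0],[0.0605,-0.0015,0.11],0],
    [[0,0,0],[0.0605,-0.0015,0.145],0],
    [[0,0,0],[0.0605,-0.0015,0.1607],0],
    [[0,0,0],[0.0605,-0.0015,0.1607],0],
    [[0,0,0],[0.0605,-0.0015,0.1607],0],
    [[0,0,0],[0.0605,-0.0015,0.1607],255]
  ]
}}

```text
t: 24.7
eef_pos: [564.3, -244.3, 5.4]
tcp_rot: [3.14, 0.0, 1.15]
ft_force: [0.3, -0.0, 0.1]
opening: 0.958
```

Emit:
{"method": "arm_command", "body": {
  "targets": [
    [[0,0,0],[0,0,0],255],
    [[0,0,0],[0,0,0],255],
    [[0,0,0],[0,0,0],255],
    [[0,0,0],[0,0,0],255],
    [[0,0,0],[0,0,0],255],
    [[0,0,0],[0,0,0],255],
    [[0,0,0],[0,0,0],255]
  ]
}}

```text
t: 25.4
eef_pos: [563.8, -244.1, 4.1]
tcp_rot: [3.141, -0.0, 1.15]
ft_force: [-1.0, -0.3, 5.1]
opening: 0.651
```

Emit:
{"method": "arm_command", "body": {
  "targets": [
    [[0,0,0],[0,0,-0.02],255],
    [[0,0,0],[0,0,-0.06],255],
    [[0,0,0],[0,0,-0.1],255],
    [[0,0,0],[0,0,-0.13],255],
    [[0,0,0],[0,0,-0.13],255],
    [[0,0,0],[0,0,-0.13],255]
  ]
}}

```text
t: 26.0
eef_pos: [563.6, -243.9, 133.8]
tcp_rot: [3.141, -0.0, 1.15]
ft_force: [0.3, -0.5, -2.0]
opening: 0.644
```

```bash
python3 - <<'E'
from h import *
upd([0,0,0],[.0605,-.0015,.1607]);upd([0,0,0],[0,0,-.13]); chk()
plan(463.6,-29.6,134,1.1153)
E
```

```text
t 26.0 cmd [ 563.9 -244.   134. ] [-3.142  0.     1.15 ] meas [ 563.6 -243.9  133.8] [ 3.141 -0.     1.15 ] F [ 0.3 -0.5 -2. ] op 0.644
turn [0.    0.    0.035] shift [ 0.1547 -0.1791  0.    ] q6~ 0.39
```

Emit:
{"method": "arm_command", "body": {
  "targets": [
    [[0,0,0.035],[0.02,-0.023,0],255],
    [[0,0,0.035],[0.045,-0.052,0],255],
    [[0,0,0.035],[0.075,-0.087,0],255],
    [[0,0,0.035],[0.105,-0.122,0],255],
    [[0,0,0.035],[0.132,-0.153,0],255],
    [[0,0,0.035],[0.1547,-0.1791,0],255],
    [[0,0,0.035],[0.1547,-0.1791,0.02],255],
    [[0,0,0.035],[0.1547,-0.1791,0.045],255]
  ]
}}

```text
t: 26.8
eef_pos: [463.0, -28.6, 87.9]
tcp_rot: [-3.142, -0.0, 1.117]
ft_force: [0.6, 0.0, -1.2]
opening: 0.65
```

Emit:
{"method": "arm_command", "body": {
  "targets": [
    [[0,0,0],[0,0,0],255],
    [[0,0,0],[0,0,0],255],
    [[0,0,0],[0,0,0],255]
  ]
}}

```text
t: 27.1
eef_pos: [463.7, -29.9, 89.2]
tcp_rot: [-3.142, -0.0, 1.114]
ft_force: [-0.2, -0.3, -1.1]
opening: 0.647
```

```bash
python3 - <<'E'
from h import *
upd([0,0,.035],[.1547,-.1791,.045]); chk()
p,d,c=grab("wrist","w14"); p2,_,_=grab("side","sd14");p3,_,_=grab("scene","sc14")
cv2.imwrite("pics/c14.png",np.hstack([cv2.resize(p3[180:270,220:310],None,fx=4,fy=4,interpolation=cv2.INTER_CUBIC),cv2.resize(p2[180:270,260:350],None,fx=4,fy=4,interpolation=cv2.INTER_CUBIC)]))
E
```

```text
t 27.1 cmd [463.6 -29.6  89. ] [3.142 0.    1.115] meas [463.7 -29.9  89.2] [-3.142 -0.     1.114] F [-0.2 -0.3 -1.1] op 0.647
```

View pics/w14.png

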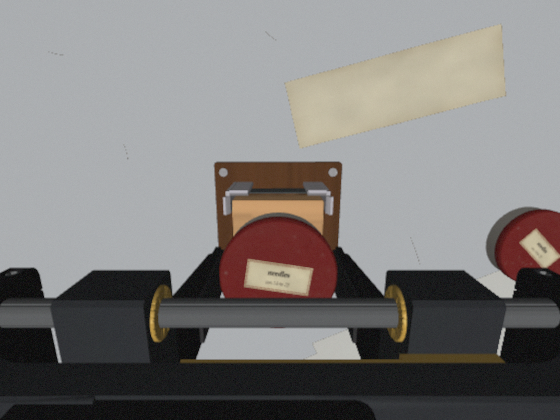

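View pics/c14.png

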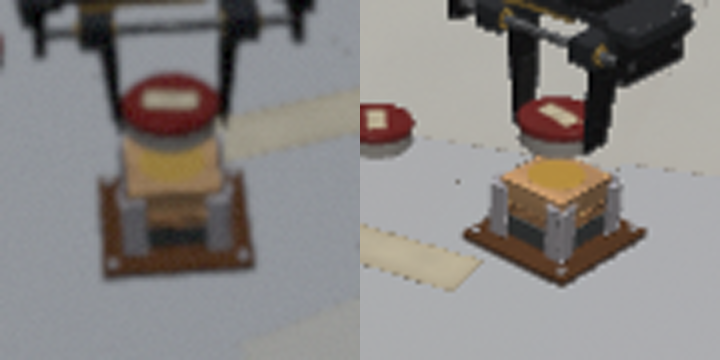

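Emit:
{"method": "arm_command", "body": {
  "targets": [
    [[0,0,0],[0,0,0.01],255],
    [[0,0,0],[0,0,0.02],255],
    [[0,0,0],[0,0,0.026],255],
    [[0,0,0],[0,0,0.0285],255],
    [[0,0,0],[0,0,0.0285],255],
    [[0,0,0],[0,0,0.0285],255],
    [[0,0,0],[0,0,0.0285],255]
  ]
}}

```text
t: 27.95
eef_pos: [463.5, -29.7, 60.2]
tcp_rot: [-3.141, -0.0, 1.115]
ft_force: [-0.0, 0.2, -0.7]
opening: 0.65
```

Emit:
{"method": "arm_command", "body": {
  "targets": [
    [[0,0,0],[0,0,0],54],
    [[0,0,0],[0,0,0],54],
    [[0,0,0],[0,0,0],54],
    [[0,0,0],[0,0,0],54],
    [[0,0,0],[0,0,-0.03],54],
    [[0,0,0],[0,0,-0.07],54],
    [[0,0,0],[0,0,-0.11],0],
    [[0,0,0],[0,0,-0.11],0]
  ]
}}

```text
t: 28.75
eef_pos: [465.3, -30.0, 174.6]
tcp_rot: [3.134, -0.002, 1.115]
ft_force: [0.3, 0.3, -0.7]
opening: 0.902
```

```bash
python3 - <<'E'
from h import *
upd([0,0,0],[0,0,.0285]);upd([0,0,0],[0,0,-.11]); chk()
yaw=1.35; plan(641-60*np.cos(yaw),-137-60*np.sin(yaw),165,yaw)
E
```

```text
t 28.75 cmd [463.6 -29.6 170.5] [3.142 0.    1.115] meas [465.3 -30.  174.6] [ 3.134e+00 -2.000e-03  1.115e+00] F [ 0.3  0.3 -0.7] op 0.902
turn [ 0.     0.    -0.235] shift [-0.0767  0.2205  0.0055] q6~ -0.08
```

Emit:
{"method": "arm_command", "body": {
  "targets": [
    [[0,0,-0.235],[-0.077,0.22,0.0055],0],
    [[0,0,-0.235],[-0.077,0.22,0.0055],0],
    [[0,0,-0.235],[-0.077,0.22,0.0055],0],
    [[0,0,-0.235],[-0.077,0.22,0.0055],0],
    [[0,0,-0.235],[-0.077,0.22,0.0055],0],
    [[0,0,-0.235],[-0.077,0.22,0.0055],0],
    [[0,0,-0.235],[-0.077,0.22,0.0055],0],
    [[0,0,-0.235],[-0.077,0.22,0.0055],0]
  ]
}}

```text
t: 29.55
eef_pos: [626.4, -194.9, 164.4]
tcp_rot: [-3.14, -0.0, 1.35]
ft_force: [0.2, 0.7, -0.0]
opening: 1.0
```

```bash
python3 - <<'E'
from h import *
upd([0,0,-.235],[-.077,.22,.0055]); chk()
p,d,c=grab("wrist","w15"); p3,_,_=grab("scene","sc15"); grab("side","sd15")
t=tin(p,c,641,-137); print(t)
plan(*t[0],4,1.35)
E
```

```text
t 29.55 cmd [ 627.3 -195.6  165. ] [3.142 0.    1.35 ] meas [ 626.4 -194.9  164.4] [-3.14 -0.    1.35] F [ 0.2  0.7 -0. ] op 1.0
((641.6, -135.4), array([60.60336812, 60.69848633]), 61.18402608235677)
turn [0. 0. 0.] shift [0.0619 0.0008 0.161 ] q6~ 0.01
```

View pics/w15.png

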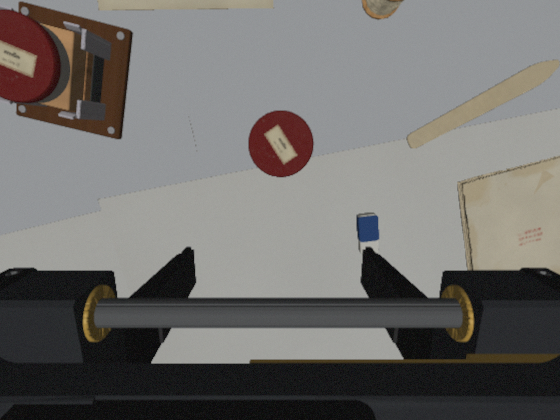

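View pics/sc15.png

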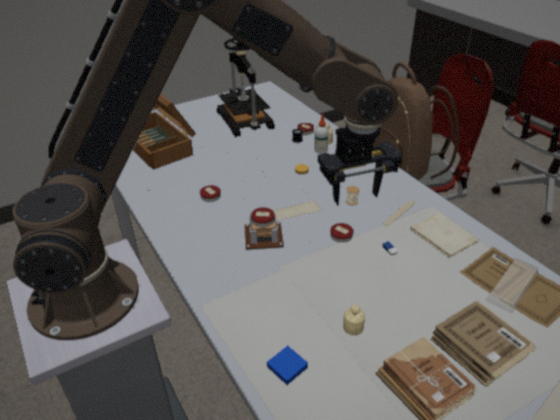

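Emit:
{"method": "arm_command", "body": {
  "targets": [
    [[0,0,0],[0.0619,0.0008,0.04],0],
    [[0,0,0],[0.0619,0.0008,0.08],0],
    [[0,0,0],[0.0619,0.0008,0.11],0],
    [[0,0,0],[0.0619,0.0008,0.145],0],
    [[0,0,0],[0.0619,0.0008,0.161],0],
    [[0,0,0],[0.0619,0.0008,0.161],0],
    [[0,0,0],[0.0619,0.0008,0.161],0],
    [[0,0,0],[0.0619,0.0008,0.161],255]
  ]
}}

```text
t: 30.5
eef_pos: [642.0, -135.7, 5.3]
tcp_rot: [3.14, 0.0, 1.35]
ft_force: [0.5, 1.1, 0.8]
opening: 0.959
```

Emit:
{"method": "arm_command", "body": {
  "targets": [
    [[0,0,0],[0,0,0],255],
    [[0,0,0],[0,0,0],255],
    [[0,0,0],[0,0,0],255],
    [[0,0,0],[0,0,0],255],
    [[0,0,0],[0,0,0],255],
    [[0,0,0],[0,0,0],255],
    [[0,0,0],[0,0,0],255]
  ]
}}

```text
t: 31.2
eef_pos: [641.6, -135.5, 4.1]
tcp_rot: [3.141, -0.0, 1.35]
ft_force: [-0.8, 0.3, 3.4]
opening: 0.648
```

Emit:
{"method": "arm_command", "body": {
  "targets": [
    [[0,0,0],[0,0,-0.02],255],
    [[0,0,0],[0,0,-0.06],255],
    [[0,0,0],[0,0,-0.1],255],
    [[0,0,0],[0,0,-0.14],255],
    [[0,0,0],[0,0,-0.14],255],
    [[0,0,0],[0,0,-0.14],255]
  ]
}}

```text
t: 31.8
eef_pos: [641.4, -135.4, 144.2]
tcp_rot: [3.141, -0.0, 1.35]
ft_force: [-0.4, 0.3, -1.2]
opening: 0.646
```

```bash
python3 - <<'E'
from h import *
upd([0,0,0],[.0619,.0008,.161]);upd([0,0,0],[0,0,-.14]); chk()
plan(463.6,-29.6,144,1.1153)
E
```

```text
t 31.8 cmd [ 641.6 -135.4  144. ] [3.142 0.    1.35 ] meas [ 641.4 -135.4  144.2] [ 3.141 -0.     1.35 ] F [-0.4  0.3 -1.2] op 0.646
turn [0.    0.    0.235] shift [ 0.0642 -0.1969  0.    ] q6~ 0.39
```

```bash
python3 - <<'E'
from h import *
c=get_calibration("scene"); p=cv2.imread("pics/sc15.png"); print(tin(p,c,463.6,-29.6,77))
c=get_calibration("side"); p=cv2.imread("pics/sd15.png"); print(tin(p,c,463.6,-29.6,77))
E
```

```text
((462.5, -32.8), array([59.24622091, 64.06971741]), 64.31865946451823)
((463.4, -19.3), array([61.09931946, 71.33971151]), 71.82683817545573)
```

Emit:
{"method": "arm_command", "body": {
  "targets": [
    [[0,0,0.04],[0.008,-0.0246,0],255],
    [[0,0,0.08],[0.0193,-0.059,0],255],
    [[0,0,0.12],[0.032,-0.0984,0],255],
    [[0,0,0.16],[0.045,-0.138,0],255],
    [[0,0,0.2],[0.056,-0.172,0],255],
    [[0,0,0.235],[0.0642,-0.1969,0],255],
    [[0,0,0.235],[0.0642,-0.1969,0.01],255],
    [[0,0,0.235],[0.0642,-0.1969,0.03],255]
  ]
}}

```text
t: 32.6
eef_pos: [463.7, -29.5, 113.4]
tcp_rot: [3.141, -0.0, 1.116]
ft_force: [1.6, -0.1, -0.7]
opening: 0.647
```

Emit:
{"method": "arm_command", "body": {
  "targets": [
    [[0,0,0],[0,0,0],255],
    [[0,0,0],[0,0,0],255],
    [[0,0,0],[0,0,0.015],255],
    [[0,0,0],[0,0,0.026],255],
    [[0,0,0],[0,0,0.0325],255],
    [[0,0,0],[0,0,0.0325],255],
    [[0,0,0],[0,0,0.0325],255]
  ]
}}

```text
t: 33.3
eef_pos: [463.6, -29.7, 81.5]
tcp_rot: [-3.141, -0.0, 1.115]
ft_force: [-0.3, -0.1, -1.1]
opening: 0.647
```

```bash
python3 - <<'E'
from h import *
upd([0,0,.235],[.0642,-.1969,.03]);upd([0,0,0],[0,0,.0325]); chk()
p2,_,_=grab("side","sd16");p3,_,_=grab("scene","sc16")
cv2.imwrite("pics/c16.png",np.hstack([cv2.resize(p3[180:270,220:310],None,fx=4,fy=4,interpolation=cv2.INTER_CUBIC),cv2.resize(p2[180:270,260:350],None,fx=4,fy=4,interpolation=cv2.INTER_CUBIC)]))
E
```

```text
t 33.3 cmd [463.6 -29.6  81.5] [3.142 0.    1.115] meas [463.6 -29.7  81.5] [-3.141 -0.     1.115] F [-0.3 -0.1 -1.1] op 0.647
```

View pics/c16.png

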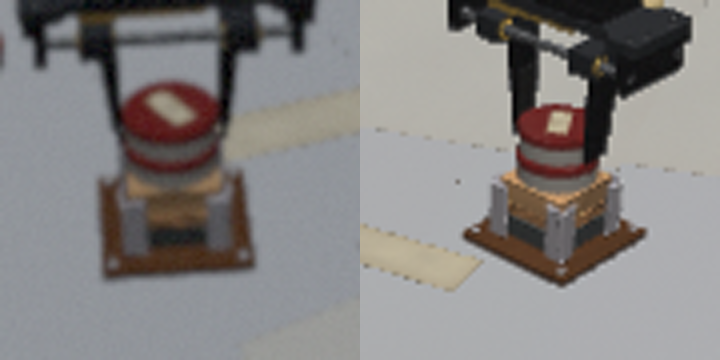

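Emit:
{"method": "arm_command", "body": {
  "targets": [
    [[0,0,0],[0,0,0],54],
    [[0,0,0],[0,0,0],54],
    [[0,0,0],[0,0,0],54],
    [[0,0,0],[0,0,0],54],
    [[0,0,0],[0,0,-0.03],54],
    [[0,0,0],[0,0,-0.06],54],
    [[0,0,0],[0,0,-0.09],0],
    [[0,0,0],[0,0,-0.09],0]
  ]
}}

```text
t: 34.2
eef_pos: [464.8, -29.9, 174.6]
tcp_rot: [3.136, -0.002, 1.115]
ft_force: [0.2, -0.6, 0.5]
opening: 0.904
```

```bash
python3 - <<'E'
from h import *
upd([0,0,0],[0,0,-.09]); chk()
yaw=1.9; plan(421.6-60*np.cos(yaw),209-60*np.sin(yaw),170,yaw)
E
```

```text
t 34.2 cmd [463.6 -29.6 171.5] [3.142 0.    1.115] meas [464.8 -29.9 174.6] [ 3.136e+00 -2.000e-03  1.115e+00] F [ 0.2 -0.6  0.5] op 0.904
turn [ 0.     0.    -0.785] shift [ 0.1534 -0.1003  0.0015] q6~ 0.0
```

Emit:
{"method": "arm_command", "body": {
  "targets": [
    [[0,0,-0.785],[0.153,-0.1,0],0],
    [[0,0,-0.785],[0.153,-0.1,0],0],
    [[0,0,-0.785],[0.153,-0.1,0],0],
    [[0,0,-0.785],[0.153,-0.1,0],0],
    [[0,0,-0.785],[0.153,-0.1,0],0],
    [[0,0,-0.785],[0.153,-0.1,0],0],
    [[0,0,-0.785],[0.153,-0.1,0],0],
    [[0,0,-0.785],[0.153,-0.1,0],0]
  ]
}}

```text
t: 35.0
eef_pos: [440.9, 151.6, 171.0]
tcp_rot: [-3.141, -0.0, 1.898]
ft_force: [0.2, -0.5, -1.0]
opening: 1.001
```

```bash
python3 - <<'E'
from h import *
upd([0,0,-.785],[.153,-.1,0]); chk()
p,d,c=grab("wrist","w17"); p3,_,_=grab("scene","sc17"); grab("side","sd17")
t=tin(p,c,421.6,209); print(t)
plan(*t[0],4,1.9)
E
```

```text
t 35.0 cmd [441.1 151.8 171.5] [ 3.142 -0.     1.9  ] meas [440.9 151.6 171. ] [-3.141 -0.     1.898] F [ 0.2 -0.5 -1. ] op 1.001
((421.1, 213.8), array([60.6679484 , 60.69640096]), 61.13604227701823)
turn [0. 0. 0.] shift [0.0652 0.0011 0.1675] q6~ 0.14
```

View pics/w17.png

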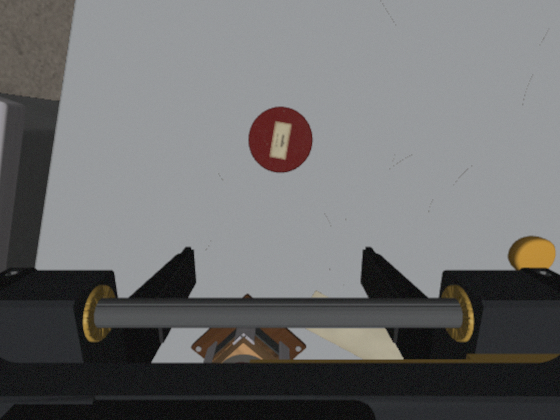

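Emit:
{"method": "arm_command", "body": {
  "targets": [
    [[0,0,0],[0.0652,0.0011,0.04],0],
    [[0,0,0],[0.0652,0.0011,0.08],0],
    [[0,0,0],[0.0652,0.0011,0.11],0],
    [[0,0,0],[0.0652,0.0011,0.15],0],
    [[0,0,0],[0.0652,0.0011,0.1675],0],
    [[0,0,0],[0.0652,0.0011,0.1675],0],
    [[0,0,0],[0.0652,0.0011,0.1675],0],
    [[0,0,0],[0.0652,0.0011,0.1675],255]
  ]
}}

```text
t: 35.95
eef_pos: [421.3, 213.7, 4.2]
tcp_rot: [3.141, -0.0, 1.899]
ft_force: [-0.1, -0.8, 0.1]
opening: 0.958
```

Emit:
{"method": "arm_command", "body": {
  "targets": [
    [[0,0,0],[0,0,0],255],
    [[0,0,0],[0,0,0],255],
    [[0,0,0],[0,0,0],255],
    [[0,0,0],[0,0,0],255],
    [[0,0,0],[0,0,0],255],
    [[0,0,0],[0,0,0],255],
    [[0,0,0],[0,0,0],255]
  ]
}}

```text
t: 36.65
eef_pos: [421.2, 213.9, 4.1]
tcp_rot: [3.141, -0.0, 1.9]
ft_force: [-0.5, -0.1, 5.7]
opening: 0.646
```

Emit:
{"method": "arm_command", "body": {
  "targets": [
    [[0,0,0],[0,0,-0.02],255],
    [[0,0,0],[0,0,-0.06],255],
    [[0,0,0],[0,0,-0.1],255],
    [[0,0,0],[0,0,-0.15],255],
    [[0,0,0],[0,0,-0.16],255],
    [[0,0,0],[0,0,-0.16],255],
    [[0,0,0],[0,0,-0.16],255]
  ]
}}

```text
t: 37.35
eef_pos: [420.4, 213.6, 162.7]
tcp_rot: [-3.14, -0.0, 1.9]
ft_force: [-0.1, 0.5, -0.8]
opening: 0.644
```

```bash
python3 - <<'E'
from h import *
upd([0,0,0],[.0652,.0011,.1675]);upd([0,0,0],[0,0,-.16]); chk()
p3,_,c3=grab("scene","sc18"); p2,_,c2=grab("side","sd18")
cv2.imwrite("pics/c18.png",np.hstack([cv2.resize(p3[180:270,220:310],None,fx=4,fy=4,interpolation=cv2.INTER_CUBIC),cv2.resize(p2[180:270,260:350],None,fx=4,fy=4,interpolation=cv2.INTER_CUBIC)]))
plan(463.6,-29.6,164,1.1153)
E
```

```text
t 37.35 cmd [421.1 213.8 164. ] [ 3.142 -0.     1.9  ] meas [420.4 213.6 162.7] [-3.14 -0.    1.9 ] F [-0.1  0.5 -0.8] op 0.644
turn [0.    0.    0.785] shift [-0.2441 -0.0385  0.    ] q6~ 0.39
```

View pics/c18.png

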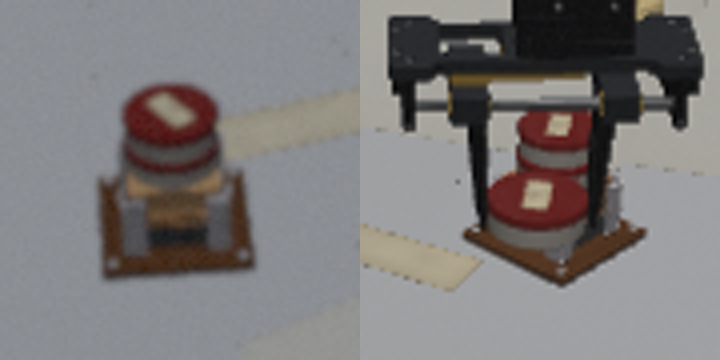

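Emit:
{"method": "arm_command", "body": {
  "targets": [
    [[0,0,0.12],[-0.03,-0.005,0],255],
    [[0,0,0.25],[-0.07,-0.011,0],255],
    [[0,0,0.38],[-0.11,-0.0174,0],255],
    [[0,0,0.51],[-0.15,-0.0237,0],255],
    [[0,0,0.64],[-0.19,-0.03,0],255],
    [[0,0,0.75],[-0.225,-0.0355,0],255],
    [[0,0,0.785],[-0.2441,-0.0385,0],255],
    [[0,0,0.785],[-0.2441,-0.0385,0],255]
  ]
}}

```text
t: 38.25
eef_pos: [463.4, -31.5, 162.4]
tcp_rot: [-3.139, 0.001, 1.111]
ft_force: [0.1, 0.5, 0.1]
opening: 0.646
```

Emit:
{"method": "arm_command", "body": {
  "targets": [
    [[0,0,0],[0,0,0.01],255],
    [[0,0,0],[0,0,0.025],255],
    [[0,0,0],[0,0,0.042],255],
    [[0,0,0],[0,0,0.054],255],
    [[0,0,0],[0,0,0.0615],255],
    [[0,0,0],[0,0,0.0615],255],
    [[0,0,0],[0,0,0.0615],255]
  ]
}}

```text
t: 38.95
eef_pos: [463.1, -28.8, 101.8]
tcp_rot: [-3.141, 0.0, 1.116]
ft_force: [-0.2, -0.1, 0.2]
opening: 0.65
```

```bash
python3 - <<'E'
from h import *
upd([0,0,.785],[-.2441,-.0385,0]);upd([0,0,0],[0,0,.0615]); chk()
p3,_,c3=grab("scene","sc19"); p2,_,c2=grab("side","sd19")
cv2.imwrite("pics/c19.png",np.hstack([cv2.resize(p3[180:270,220:310],None,fx=4,fy=4,interpolation=cv2.INTER_CUBIC),cv2.resize(p2[180:270,260:350],None,fx=4,fy=4,interpolation=cv2.INTER_CUBIC)]))
E
```

```text
t 38.95 cmd [463.6 -29.6 102.5] [3.142 0.    1.115] meas [463.1 -28.8 101.8] [-3.141  0.     1.116] F [-0.2 -0.1  0.2] op 0.65
```

View pics/c19.png

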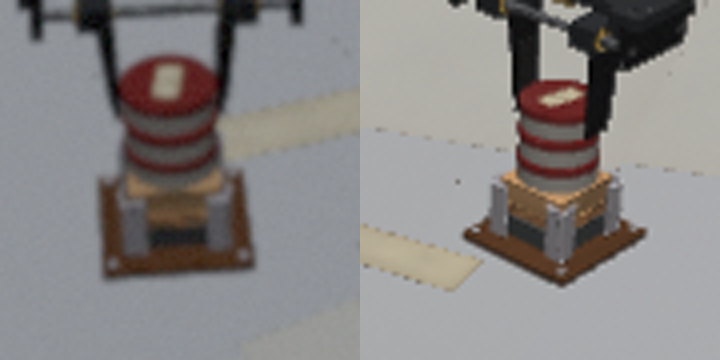

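Column straight and level in both views; release.

Emit:
{"method": "arm_command", "body": {
  "targets": [
    [[0,0,0],[0,0,0],54],
    [[0,0,0],[0,0,0],54],
    [[0,0,0],[0,0,0],54],
    [[0,0,0],[0,0,0],54],
    [[0,0,0],[0,0,-0.03],54],
    [[0,0,0],[0,0,-0.06],54],
    [[0,0,0],[0,0,-0.09],0],
    [[0,0,0],[0,0,-0.1],0]
  ]
}}

```text
t: 39.85
eef_pos: [464.2, -29.8, 204.9]
tcp_rot: [3.138, -0.001, 1.115]
ft_force: [-0.0, -1.2, -0.6]
opening: 0.9
```

```bash
python3 - <<'E'
from h import *
upd([0,0,0],[0,0,-.1]); chk()
# weight estimate from scene: body at foot
yaw=1.0; plan(471-75*np.cos(yaw),-408-75*np.sin(yaw),202,yaw)
E
```

```text
t 39.85 cmd [463.6 -29.6 202.5] [3.142 0.    1.115] meas [464.2 -29.8 204.9] [ 3.138e+00 -1.000e-03  1.115e+00] F [-0.  -1.2 -0.6] op 0.9
turn [0.    0.    0.115] shift [-0.411   0.1646  0.0005] q6~ -0.26
```

Emit:
{"method": "arm_command", "body": {
  "targets": [
    [[0,0,0.115],[-0.411,0.165,0],0],
    [[0,0,0.115],[-0.411,0.165,0],0],
    [[0,0,0.115],[-0.411,0.165,0],0],
    [[0,0,0.115],[-0.411,0.165,0],0],
    [[0,0,0.115],[-0.411,0.165,0],0],
    [[0,0,0.115],[-0.411,0.165,0],0],
    [[0,0,0.115],[-0.411,0.165,0],0],
    [[0,0,0.115],[-0.411,0.165,0],0]
  ]
}}

```text
t: 40.65
eef_pos: [433.0, -430.5, 201.4]
tcp_rot: [-3.141, -0.0, 0.999]
ft_force: [1.6, 0.2, -0.1]
opening: 0.999
```

Emit:
{"method": "arm_command", "body": {
  "targets": [
    [[0,0,0],[0,0,0],0],
    [[0,0,0],[0,0,0],0],
    [[0,0,0],[0,0,0],0],
    [[0,0,0],[0,0,0],0]
  ]
}}

```text
t: 41.05
eef_pos: [434.1, -427.4, 202.4]
tcp_rot: [-3.141, -0.0, 1.001]
ft_force: [0.7, 1.0, 0.3]
opening: 0.999
```

```bash
python3 - <<'E'
from h import *
upd([0,0,.115],[-.411,.165,0]); chk()
p,d,c=grab("wrist","w20"); p3,_,c3=grab("scene","sc20"); p2,_,c2=grab("side","sd20")
W=cloud(d,c); m=(W[...,2]>15)&(W[...,2]<90)&(np.hypot(W[...,0]-470,W[...,1]+408)<70)
P=W[m]
for a,b in [(15,30),(30,45),(45,56),(56,62),(62,75)]:
    Q=P[(P[:,2]>=a)&(P[:,2]<b)]
    if len(Q)>5: print(a,b,len(Q),Q.min(0).round(1),Q.max(0).round(1),((Q.min(0)+Q.max(0))/2).round(1))
cv2.imwrite("pics/c20.png",np.hstack([cv2.resize(p3[170:270,220:310],None,fx=4,fy=4,interpolation=cv2.INTER_CUBIC),cv2.resize(p2[170:270,260:350],None,fx=4,fy=4,interpolation=cv2.INTER_CUBIC)]))
for z in (45,67): cv2.imwrite(f"pics/w20o{z}.png",ortho(p,c,471,-408,z,50,8))
E
```

```text
t 41.05 cmd [ 430.8 -471.3  202.5] [3.142 0.    1.   ] meas [ 434.1 -427.4  202.4] [-3.141 -0.     1.001] F [0.7 1.  0.3] op 0.999
15 30 12 [ 462.8 -380.5   16. ] [ 490.  -375.1   28.5] [ 476.4 -377.8   22.2]
30 45 1150 [ 455.  -420.7   30.5] [ 500.7 -375.    45. ] [ 477.9 -397.9   37.7]
45 56 86 [ 464.  -415.1   45. ] [ 491.4 -383.1   47. ] [ 477.7 -399.1   46. ]
56 62 47 [ 467.8 -408.2   59.6] [ 488.  -387.7   62. ] [ 477.9 -397.9   60.8]
62 75 332 [ 467.6 -407.5   62. ] [ 487.4 -388.5   68.1] [ 477.5 -398.    65. ]
```

View pics/w20.png

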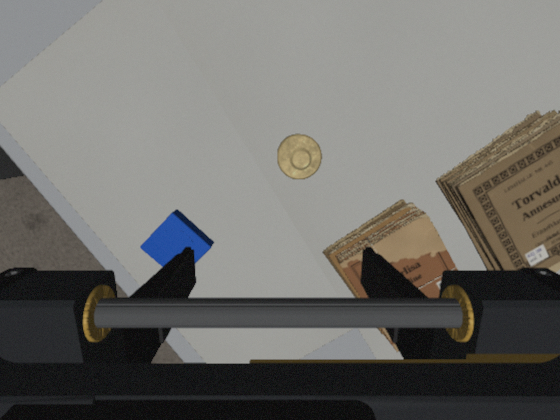

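View pics/w20o45.png

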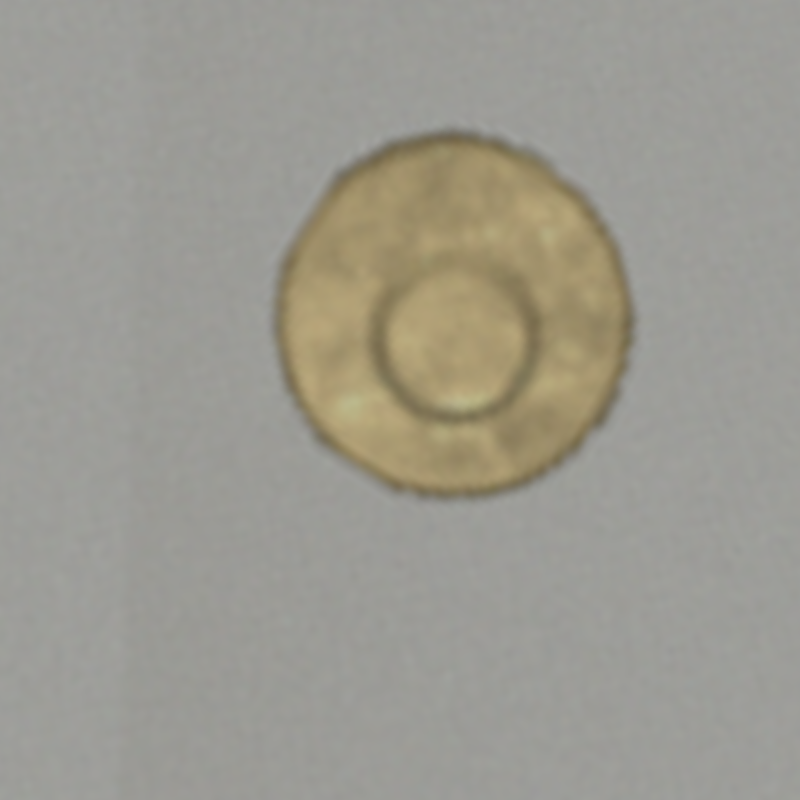

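View pics/c20.png

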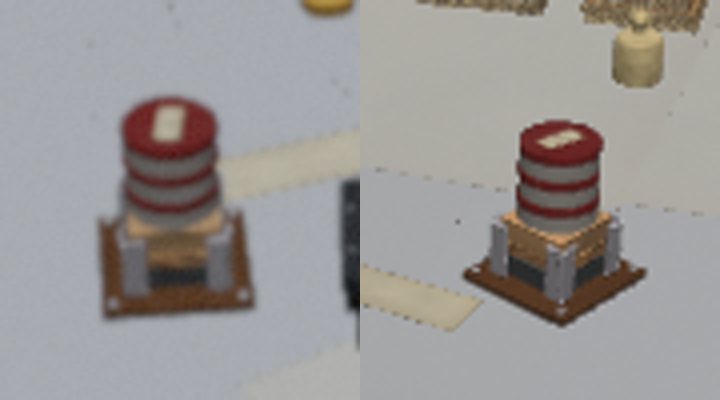

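```bash
python3 - <<'E'
from h import *
json.dump([[434.0,-428.4,202.5],R.from_euler('xyz',[np.pi,0,1.0]).as_quat().tolist()],open("pose.json","w"))
chk(); plan(477.8,-397.8,8.5,1.0)
E
```

```text
t 41.2 cmd [ 434.  -428.4  202.5] [3.142 0.    1.   ] meas [ 434.1 -427.8  202.7] [ 3.141 -0.     1.001] F [ 0.4  0.1 -0.1] op 0.997
turn [0. 0. 0.] shift [0.0494 0.0203 0.194 ] q6~ -0.12
```

Emit:
{"method": "arm_command", "body": {
  "targets": [
    [[0,0,0],[0.025,0.01,0.01],0],
    [[0,0,0],[0.0494,0.0203,0.02],0],
    [[0,0,0],[0.0494,0.0203,0.06],0],
    [[0,0,0],[0.0494,0.0203,0.09],0],
    [[0,0,0],[0.0494,0.0203,0.12],0],
    [[0,0,0],[0.0494,0.0203,0.15],0],
    [[0,0,0],[0.0494,0.0203,0.18],0],
    [[0,0,0],[0.0494,0.0203,0.194],0]
  ]
}}

```text
t: 42.0
eef_pos: [477.1, -396.8, 6.2]
tcp_rot: [-3.139, -0.001, 1.0]
ft_force: [-0.5, 0.5, 0.3]
opening: 1.003
```

Emit:
{"method": "arm_command", "body": {
  "targets": [
    [[0,0,0],[0,0,0],0],
    [[0,0,0],[0,0,0],0],
    [[0,0,0],[0,0,0],0]
  ]
}}

```text
t: 42.3
eef_pos: [478.2, -398.4, 9.9]
tcp_rot: [3.139, 0.0, 1.0]
ft_force: [1.1, 0.6, 0.3]
opening: 1.001
```

```bash
python3 - <<'E'
from h import *
upd([0,0,0],[.0494,.0203,.194]); chk()
E
```

```text
t 42.3 cmd [ 477.8 -397.8    8.5] [3.142 0.    1.   ] meas [ 478.2 -398.4    9.9] [3.139 0.    1.   ] F [1.1 0.6 0.3] op 1.001
```

Emit:
{"method": "arm_command", "body": {
  "targets": [
    [[0,0,0],[0,0,0],255],
    [[0,0,0],[0,0,0],255],
    [[0,0,0],[0,0,0],255],
    [[0,0,0],[0,0,0],255],
    [[0,0,0],[0,0,0],255],
    [[0,0,0],[0,0,0],255],
    [[0,0,0],[0,0,0],255],
    [[0,0,0],[0,0,0],255]
  ]
}}

```text
t: 43.1
eef_pos: [477.7, -398.1, 8.4]
tcp_rot: [3.141, -0.0, 1.0]
ft_force: [0.7, -0.6, -0.0]
opening: 0.478
```

Emit:
{"method": "arm_command", "body": {
  "targets": [
    [[0,0,0],[0,0,0],255],
    [[0,0,0],[0,0,0],255],
    [[0,0,0],[0,0,0],255],
    [[0,0,0],[0,0,0],255]
  ]
}}

```text
t: 43.5
eef_pos: [477.7, -398.1, 8.4]
tcp_rot: [3.141, -0.0, 1.0]
ft_force: [1.0, -1.3, -0.5]
opening: 0.474
```

Emit:
{"method": "arm_command", "body": {
  "targets": [
    [[0,0,0],[0,0,-0.01],255],
    [[0,0,0],[0,0,-0.03],255],
    [[0,0,0],[0,0,-0.06],255],
    [[0,0,0],[0,0,-0.09],255],
    [[0,0,0],[0,0,-0.12],255],
    [[0,0,0],[0,0,-0.15],255],
    [[0,0,0],[0,0,-0.165],255],
    [[0,0,0],[0,0,-0.17],255]
  ]
}}

```text
t: 44.3
eef_pos: [477.5, -397.9, 180.3]
tcp_rot: [3.14, 0.0, 1.0]
ft_force: [0.3, -0.0, -5.2]
opening: 0.478
```

```bash
python3 - <<'E'
from h import *
upd([0,0,0],[0,0,-.17]); chk(); plan(463.6,-29.6,178.5,1.1153)
p,d,c=grab("wrist","w21"); p3,_,_=grab("scene","sc21")
E
```

```text
t 44.3 cmd [ 477.8 -397.8  178.5] [3.142 0.    1.   ] meas [ 477.5 -397.9  180.3] [3.14 0.   1.  ] F [ 0.3 -0.  -5.2] op 0.478
turn [ 0.     0.    -0.115] shift [ 0.3022 -0.2109  0.    ] q6~ 0.39
```

View pics/sc21.png

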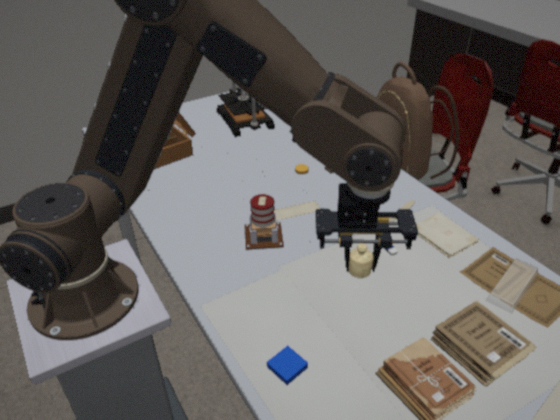

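Weight held upright; over to the stack in two easy calls.

Emit:
{"method": "arm_command", "body": {
  "targets": [
    [[0,0,-0.01],[0.008,-0.0056,0],255],
    [[0,0,-0.02],[0.025,-0.0174,0],255],
    [[0,0,-0.03],[0.05,-0.035,0],255],
    [[0,0,-0.04],[0.08,-0.056,0],255],
    [[0,0,-0.05],[0.11,-0.077,0],255],
    [[0,0,-0.06],[0.14,-0.098,0],255],
    [[0,0,-0.075],[0.17,-0.119,0],255],
    [[0,0,-0.09],[0.2,-0.14,0],255]
  ]
}}

```text
t: 45.2
eef_pos: [466.8, -151.8, 177.4]
tcp_rot: [-3.139, -0.0, 1.091]
ft_force: [1.1, -0.2, -4.8]
opening: 0.477
```

```bash
python3 - <<'E'
from h import *
upd([0,0,-.09],[.2,-.14,0]); chk(); plan(463.6,-29.6,178.5,1.1153)
E
```

```text
t 45.2 cmd [ 468.  -153.9  178.5] [3.142 0.    1.09 ] meas [ 466.8 -151.8  177.4] [-3.139 -0.     1.091] F [ 1.1 -0.2 -4.8] op 0.477
turn [ 0.     0.    -0.025] shift [ 0.1081 -0.0614  0.    ] q6~ 0.39
```

Emit:
{"method": "arm_command", "body": {
  "targets": [
    [[0,0,-0.01],[0.022,-0.0125,0],255],
    [[0,0,-0.02],[0.045,-0.0256,0],255],
    [[0,0,-0.025],[0.068,-0.0386,0],255],
    [[0,0,-0.025],[0.088,-0.05,0],255],
    [[0,0,-0.025],[0.102,-0.058,0],255],
    [[0,0,-0.025],[0.1081,-0.0614,0],255],
    [[0,0,-0.025],[0.1081,-0.0614,0],255],
    [[0,0,-0.025],[0.1081,-0.0614,0],255]
  ]
}}

```text
t: 46.0
eef_pos: [463.3, -30.1, 178.1]
tcp_rot: [-3.141, 0.0, 1.115]
ft_force: [-0.3, -1.2, -4.2]
opening: 0.476
```

Emit:
{"method": "arm_command", "body": {
  "targets": [
    [[0,0,0],[0,0,0.01],255],
    [[0,0,0],[0,0,0.02],255],
    [[0,0,0],[0,0,0.03],255],
    [[0,0,0],[0,0,0.038],255],
    [[0,0,0],[0,0,0.042],255],
    [[0,0,0],[0,0,0.042],255],
    [[0,0,0],[0,0,0.042],255]
  ]
}}

```text
t: 46.7
eef_pos: [463.6, -29.8, 136.5]
tcp_rot: [3.142, -0.0, 1.115]
ft_force: [0.2, -0.1, -5.6]
opening: 0.481
```

```bash
python3 - <<'E'
from h import *
upd([0,0,-.025],[.1081,-.0614,0]);upd([0,0,0],[0,0,.042]); chk()
p3,_,c3=grab("scene","sc22"); p2,_,c2=grab("side","sd22"); chk()
cv2.imwrite("pics/c22.png",np.hstack([cv2.resize(p3[160:270,220:310],None,fx=4,fy=4,interpolation=cv2.INTER_CUBIC),cv2.resize(p2[160:270,260:350],None,fx=4,fy=4,interpolation=cv2.INTER_CUBIC)]))
E
```

```text
t 46.7 cmd [463.6 -29.6 136.5] [3.142 0.    1.115] meas [463.6 -29.8 136.5] [ 3.142 -0.     1.115] F [ 0.2 -0.1 -5.6] op 0.481
t 46.8 cmd [463.6 -29.6 136.5] [3.142 0.    1.115] meas [463.7 -29.8 136.7] [ 3.141 -0.     1.115] F [ 0.3  0.1 -5.3] op 0.478
```

View pics/c22.png

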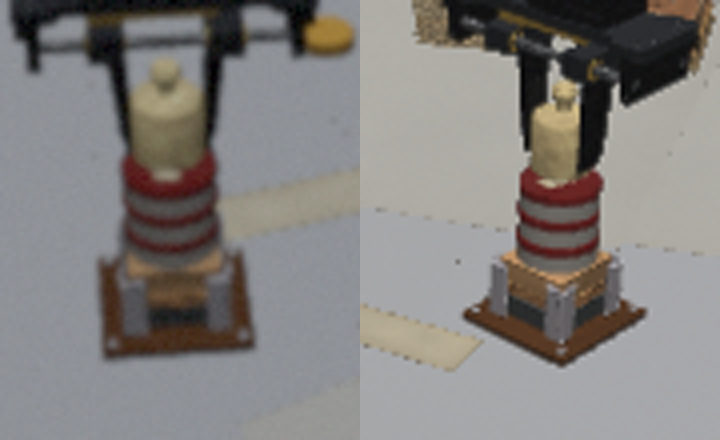

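Emit:
{"method": "arm_command", "body": {
  "targets": [
    [[0,0,0],[0,0,0.004],255],
    [[0,0,0],[0,0,0.007],255],
    [[0,0,0],[0,0,0.0085],255],
    [[0,0,0],[0,0,0.0085],255],
    [[0,0,0],[0,0,0.0085],255],
    [[0,0,0],[0,0,0.0085],255]
  ]
}}

```text
t: 47.4
eef_pos: [463.4, -29.8, 127.9]
tcp_rot: [-3.142, -0.0, 1.115]
ft_force: [-0.7, 0.3, -2.1]
opening: 0.478
```

Emit:
{"method": "arm_command", "body": {
  "targets": [
    [[0,0,0],[0,0,0],54],
    [[0,0,0],[0,0,0],54],
    [[0,0,0],[0,0,0],54],
    [[0,0,0],[0,0,0],54],
    [[0,0,0],[0,0,0],54],
    [[0,0,0],[0,0,-0.02],54],
    [[0,0,0],[0,0,-0.06],54],
    [[0,0,0],[0,0,-0.09],54]
  ]
}}

```text
t: 48.2
eef_pos: [463.5, -29.8, 219.6]
tcp_rot: [3.141, -0.0, 1.115]
ft_force: [0.3, -0.2, -0.2]
opening: 0.79
```

```bash
python3 - <<'E'
from h import *
upd([0,0,0],[0,0,.0085]);upd([0,0,0],[0,0,-.09]); chk()
E
```

```text
t 48.2 cmd [463.6 -29.6 218. ] [3.142 0.    1.115] meas [463.5 -29.8 219.6] [ 3.141 -0.     1.115] F [ 0.3 -0.2 -0.2] op 0.79
```

Emit:
{"method": "arm_command", "body": {
  "targets": [
    [[0,0,0],[0,0,-0.02],54],
    [[0,0,0],[-0.03,0,-0.03],54],
    [[0,0,0],[-0.07,0,-0.03],54],
    [[0,0,0],[-0.09,0,-0.03],54],
    [[0,0,0],[-0.09,0,-0.03],54],
    [[0,0,0],[-0.09,0,-0.03],54]
  ]
}}

```text
t: 48.8
eef_pos: [423.9, -110.6, 248.0]
tcp_rot: [3.141, -0.0, 1.113]
ft_force: [0.5, 0.5, -0.1]
opening: 0.787
```

```bash
python3 - <<'E'
from h import *
upd([0,0,0],[-.09,0,-.03]); chk()
p,d,c=grab("wrist","w23");p3,_,c3=grab("scene","sc23"); p2,_,c2=grab("side","sd23"); chk()
cv2.imwrite("pics/c23.png",np.hstack([cv2.resize(p3[160:270,220:310],None,fx=4,fy=4,interpolation=cv2.INTER_CUBIC),cv2.resize(p2[160:270,260:350],None,fx=4,fy=4,interpolation=cv2.INTER_CUBIC)]))
W=cloud(d,c); m=(np.hypot(W[...,0]-463.6,W[...,1]+29.6)<60); P=W[m]
for a,b in [(110,125),(145,170),(178,195)]:
    Q=P[(P[:,2]>=a)&(P[:,2]<b)]; print(a,len(Q),np.percentile(Q,1,axis=0).round(1),np.percentile(Q,99,axis=0).round(1)) if len(Q) else print(a,0)
E
```

```text
t 48.8 cmd [ 424.  -110.4  248. ] [3.142 0.    1.115] meas [ 423.9 -110.6  248. ] [ 3.141 -0.     1.113] F [ 0.5  0.5 -0.1] op 0.787
t 48.95 cmd [ 424.  -110.4  248. ] [3.142 0.    1.115] meas [ 424.1 -109.9  247.8] [-3.141 -0.     1.116] F [ 0.3 -0.1 -0.2] op 0.786
110 1065 [432.7 -59.4 116.8] [493.    0.9 120.6]
145 2255 [441.3 -51.2 158.9] [484.5  -8.1 165.4]
178 746 [453.2 -39.3 179.8] [472.6 -19.9 187. ]
```

View pics/c23.png

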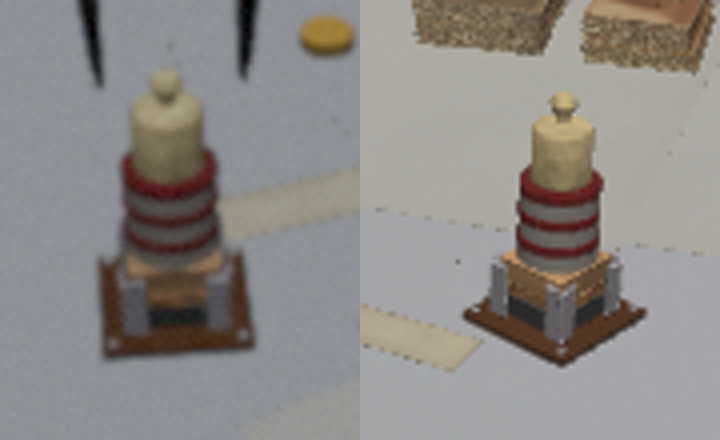

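View pics/w23.png

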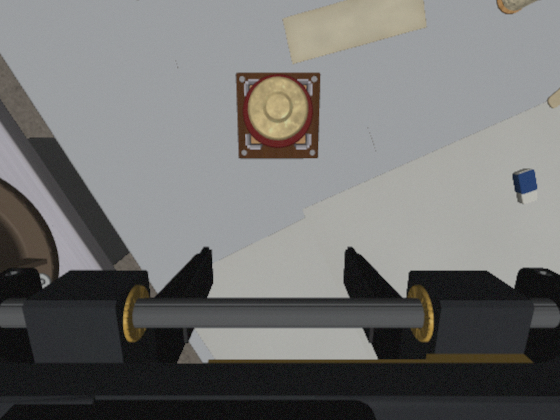

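View pics/sc23.png

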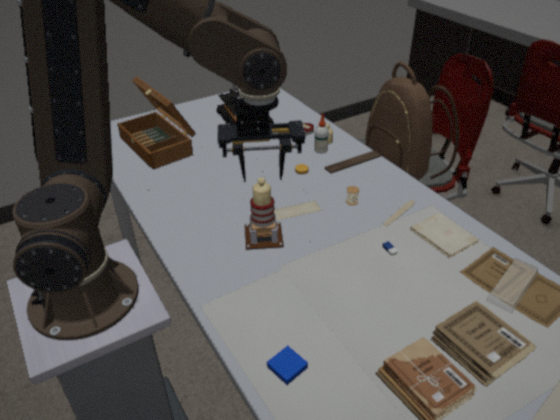

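```bash
python3 -c "
from cell import env
print(env.job_done()); print(env.state()['t'])"
```

```text
the job is handed in; nothing more can be done
None
the job is handed in; nothing more can be done
```

The pressing block is made up in the nest, and I handed the job in just after t = 49 s (the limit is 208 s).

In order, I placed the steel body, the one cork spacer on the table, the beech cap, the three tins lid up, and the brass weight upright on the top tin.

- **Cap:** it was seated square between the corners. Its top measured about 56 mm above the table, and it was level to about 1 mrad.
- **Column and weight:** the last pictures show the column straight and the weight upright. The top tin's centre was at about (463, -29) and the weight's at about (463, -30), against a nest axis at (463.6, -29.6), all in mm.
- **Everything else:** I saw no second cork spacer in any view. The beeswax, eraser and thread spool looked undisturbed; I didn't measure their positions. I left the blue look-alike and the tin and weight at the back edge alone. The gripper was clear of everything at hand-in.

**Checks that disagreed:** Three did, none of which affected the result.
- Early positions read by eye from the scene camera were up to 10 mm off the wrist camera's, so I used the wrist camera for every grasp.
- When I checked the first tin on the cap with the side camera, it read about 10 mm off in y. The scene camera read about 3 mm off. The side picture's outline came out stretched, so I didn't rely on it.
- One long move stopped short at the row limit. I corrected for it before grasping the weight.

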